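Pin back the belt tensioner of an opened laboratory shaker

ROBOT

A 6-joint arm with a two-finger parallel gripper is mounted at the origin on the work surface. World frame = base frame: x ahead of the robot, y to its left, z up, the work surface at z = 0. Lengths are in m, angles in rad, forces in N, time in s.
With the tool pointing down it reaches from about 0.35 to 0.975 m from the base axis. Payload 4.9 kg.
Tool frame: the origin (TCP) lies midway between the tips of the shut fingers; the grasp point (between the pads) lies 19 mm behind it; z points along the fingers, y is the direction in which the jaws open and shut (so a half turn about z gives the same grasp; the last joint's range is limited). The gripper opens to 85 mm and grips with 20 to 120 N. Pads are 22 mm wide; open, the fingers measure 114 mm over their backs; the gripper's body (76 mm by 85 mm) begins 54 mm behind the grasp point. The pads swing forward as they close: fully open they stand 13 mm farther back than shut.
Start: joints at [-1.265, 0.053, 1.613, -0, 1.476, -0.119], TCP at [0.258, -0.569, 0.199] pointing down, gripper open.
Joint ranges: [-3.01, 3.01], [-1.01, 2.22], [0.06, 2.58], [-1.02, 4.17], [0.09, 2.62], [-3.14, 3.14]. Speed limits (rad/s): [2.57, 2.57, 3.14, 3.14, 3.14, 3.14].

INTERFACE

Orientations are given as a unit quaternion [w, x, y, z].
In Python, from plant import manip gives the robot as it stands. The module is installed in compiled form; this text tells all that it offers.
- The arm moves only by the tool move_arm, never from a script. Its argument "rows" is a list of rows, each an object of numbers: "tx", "ty", "tz": the shift along the tool's x, y, z in m; "ax", "ay", "az": the turn, a rotation vector about the tool's x, y, z in degrees; "jaw": the closure in counts, from 0 (fully open) to 255 (shut). In form: [{"tx": .., "ty": .., "tz": .., "ax": .., "ay": .., "az": .., "jaw": ..}, ...]. A call has 1 to 12 rows; each row shifts and turns the pose as measured when the row begins, along the tool's axes as they then stand; what a row does not reach is not made up. A row lasts 1/10 s, in which the tool goes at most 50 mm and 8.59 degrees, less where a joint would pass 70% of its speed; a pose out of reach is approached as far as the arm can. A call with a gripper value outside its range is refused whole. The fingers move at their own pace and stop on an object; the grip force is fixed at half the most. Time passes only in rows, so rows that do not move let the fingers close. It gives the time, the measured TCP pose, the force and the opening at its end, in the units of the state.
- manip.state(): the state, without advancing time (a new reading comes with each control period).
- manip.grab_frame(name): name is "scene" or "top" or "wrist"; returns a dict with "color" (480x640x3 uint8, red, green, blue), "intrinsics" (3x3 intrinsics, pixels), "R" (3x3) and "t" (3): a world point X has camera coordinates R X + t. Camera axes: x right, y down, z forward; pixel columns grow to the right and rows downward; lengths in m; the calibration is good to about 2 mm. A picture is of the moment at which its call begins. There is no depth.
- manip.job_done(): hands the job in, once; it reports no verdict.
The state is a dict: "time": time; "joint_pos": joint angles; "joint_vel": joint speeds; "joint_efforts": joint torques, N m; "tool_pos": TCP position; "tool_rot": TCP orientation; "contact_force": force on the tool from outside, world axes, zero at the start; "ft_torque": the same for the moment, N m; "gripper_width": opening from 0.0 (shut) to 1.0 (fully open).
Only numpy, scipy, OpenCV 4.12 (cv2) and the standard library are available. Lean on these libraries where they do the work, as an engineer would, in place of code of your own. Each camera call takes 0.05 s, during which the arm holds its last target.

TASK

The shaker drive is open for a new belt. Take the red-headed locking pin from the rack and, with the pin held upright, push the sprung blue tension arm with the orange wheel aside with it, away from the large pulley and past the yellow-ringed hole; hold the arm there while you lower the pin into the hole until it is fully home, then let go so that the pin alone keeps the arm back.

Things in the scene. Friction and masses are not known exactly. Their poses are not given: they have to be found in the camera images.
- red_pin_head (a point): Middle of the red grip (26 mm across, 46 long) of the locking pin, upright in a white rack 92 mm high beside a green- and a white-headed pin, 80 mm apart. Below the grip: collar 36 mm across, 5 thick, resting on the rack; shank 20 mm across, last 12 mm tapering to 8. Tip 108 mm below this point, collar's underside 28 below. Raise it 85 mm or more to clear the rack. z: tip to grip. 0.2 kg.
- lock_hole (a point): Centre of the mouth of the yellow-ringed hole (23 mm wide, 40 deep, flat bottom) in the white deck of the drive. Pin home: grip's middle 68 mm above it. Axes of the housing: z up, x away from the robot, y towards the large pulley. In them, from the hole: arm pivot at x +70, y +20 mm; free deck to lower the pin beside the resting arm at x +15, y +80; nothing stands over 42 mm above the deck.
- tension_arm (a joint): Angle of the blue arm on its vertical pivot, rad: 0 at rest on its stop, up to 1.1, growing counter-clockwise from above (free end goes to the housing's -y). Bar 20 mm wide, 20 to 34 mm above the deck; at 0 it points 160 deg counter-clockwise from the housing's x. Its spring pushes back with 2 N (at 0) to 5 N (at 0.9), 70 mm from the pivot. Pin in hole behind it: about 0.9.
- tension_wheel (a point): Centre of the top of the blue boss above the orange tension wheel (50 mm across), which hangs under the free end of the blue arm, 125 mm from its pivot. This point is 35 mm above the deck. Pushing the bar between pivot and wheel turns the arm; the pin's shank meets the bar when its tip is 5 mm above the deck.
Things that resemble listed ones, but are neither listed nor needed, are in the scene too. Leave any purple look-alike of the part that bears red_pin_head alone.

How it is judged:
On the way, in this order (a step that is already met when the one before it is completed fails the run):
1. the red pin is lifted clear of the rack (height (world z) of red_pin_head above 0.17 m), for 0.1 s.
2. the tension arm is turned back past the hole (value of joint tension_arm above 0.75 rad), for 0.2 s.
At the end, for the whole second after the job is handed in: The red pin stands in the yellow-ringed hole, its grip within 20 mm of the hole's axis, within 10 mm of fully down and leaning less than 12 degrees; the tension arm rests against it, still, at more than 0.75 rad (horizontal distance between red_pin_head and lock_hole below 0.02 m and z of red_pin_head in the frame of lock_hole below 0.078 m and angle between red_pin_head's own z axis and vertical below 0.22 rad and value of joint tension_arm above 0.75 rad and not (velocity of joint tension_arm above 0.1 rad/s) and not (velocity of joint tension_arm below -0.1 rad/s)); the robot touches nothing.
It also fails if it takes over 43 s, if anything falls off the work surface, if the arm or the gripper's body presses on something with over 40 N, if the wrist force passes 120 N, or if a joint passes its speed limit or range.

## Working session

There is one attempt and no reset: what is moved stays moved. The work goes in short steps, Python scripts to look and compute and a tool call to move; the robot and the scene stay as the last step left them, time stands still between calls to the robot, and variables do not carry over. Pictures are saved under pics/ and viewed, and the job is handed in when it is done.

Besides the shell and the picture viewer there is one more tool, called by a JSON object that holds its "method" and its "body". move_arm: Moves the arm, as the interface text tells. Its arguments: {"type":"object","properties":{"rows":{"type":"array"}},"required":["rows"]}

```bash
mkdir -p pics; cat > h.py <<'E'
import numpy as np, cv2
from plant import manip
def snap(n,f):
    d=manip.grab_frame(n); cv2.imwrite(f'pics/{f}.png',d['color'][:,:,::-1]); np.savez(f'pics/{f}.npz',K=d['intrinsics'],R=d['R'],t=d['t']); return d
def load(f):
    d=np.load(f'pics/{f}.npz'); return d['K'],d['R'],d['t']
def ray(f,px,z):
    K,R,t=load(f); d=R.T@np.linalg.inv(K)@np.array([px[0],px[1],1.]); c=-R.T@t
    return c+d*(z-c[2])/d[2]
def proj(f,X):
    K,R,t=load(f); p=K@(R@np.array(X)+t); return p[:2]/p[2]
def tri(obs):
    A=[];b=[]
    for f,px in obs:
        K,R,t=load(f); d=R.T@np.linalg.inv(K)@np.array([px[0],px[1],1.]); d/=np.linalg.norm(d); c=-R.T@t
        P=np.eye(3)-np.outer(d,d); A.append(P); b.append(P@c)
    A=np.vstack(A);b=np.hstack(b); x,r,_,_=np.linalg.lstsq(A,b,rcond=None); return x,np.abs(A@x-b).max()
def crop(f,x0,y0,x1,y1,s,o):
    im=cv2.imread(f'pics/{f}.png')[y0:y1,x0:x1]; cv2.imwrite(f'pics/{o}.png',cv2.resize(im,None,fx=s,fy=s,interpolation=cv2.INTER_CUBIC))
E
python3 - <<'E'
from h import *
for n in ['scene','top']:
    snap(n,n+'0'); K,R,t=load(n+'0'); print(n,-R.T@t)
print(manip.state())
E
```

```text
scene [ 1.24498761 -0.18798198  0.73343149]
top [ 0.47794852 -0.02358188  0.78253078]
{'time': 0.1, 'joint_pos': array([-1.26499921e+00,  5.32799417e-02,  1.61415577e+00,  1.31745101e-05,
        1.47599487e+00, -1.19035607e-01]), 'joint_vel': array([ 0.00077219, -0.00023737, -0.00375813, -0.00062417, -0.00054644,
       -0.00086492]), 'joint_efforts': array([ 1.10482510e-03, -3.94901276e+01, -3.71363640e+01, -1.10300027e-04,
        3.92169823e-03, -1.03636012e-05]), 'tool_pos': array([ 0.25740112, -0.5688542 ,  0.19789332]), 'tool_rot': array([-9.15573105e-04,  9.77524065e-01,  2.10821863e-01, -7.91604954e-05]), 'contact_force': array([-0.50185777,  0.82834915,  0.05262085]), 'ft_torque': array([0.01173787, 0.02375573, 0.00122327]), 'gripper_width': 0.9996606805452563}
```

View pics/scene0.png

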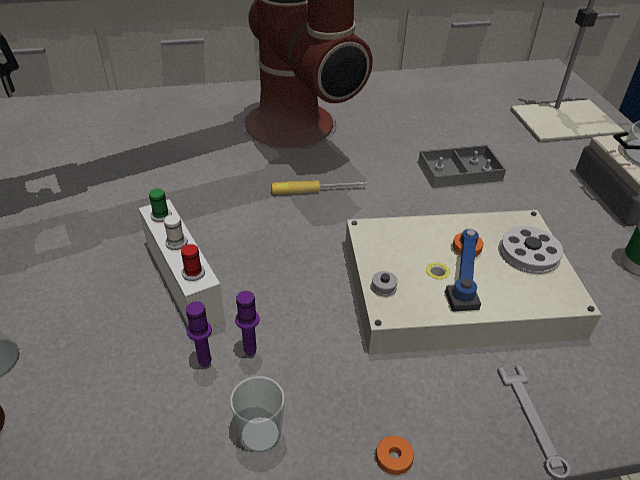

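View pics/top0.png

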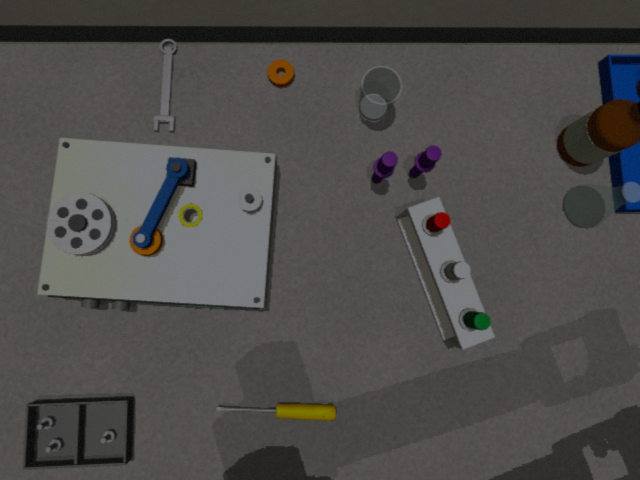

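Candidates for the red pin: red head scene (192,261) / top (438,222). The look-alikes are purple, at scene (198,318) and (247,308), with a white head at (174,230) and a green one at (158,203). I choose the red one and check it close up.

```bash
python3 - <<'E'
from h import *
crop('scene0',130,180,270,380,4,'c1'); crop('top0',340,130,500,350,3,'c2')
crop('scene0',340,200,600,350,3,'c3'); crop('top0',30,130,290,320,3,'c4')
E
cd pics; python3 -c "
import cv2,numpy as np
a=cv2.imread('c1.png');a=cv2.resize(a,(400,571));b=cv2.resize(cv2.imread('c2.png'),(400,550));
o=np.zeros((571,800,3),np.uint8);o[:,:400]=a;o[:550,400:]=b;cv2.imwrite('c12.png',o)"
```

```text
(no output)
```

View pics/c12.png

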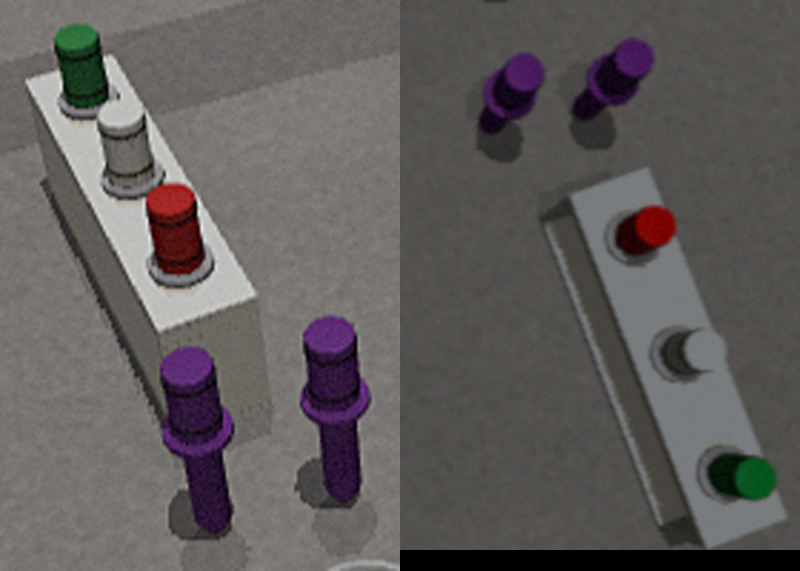

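View pics/c3.png

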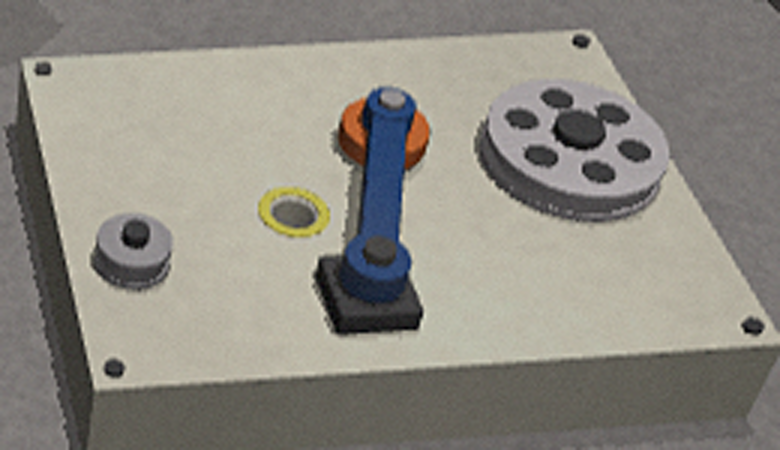

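View pics/c4.png

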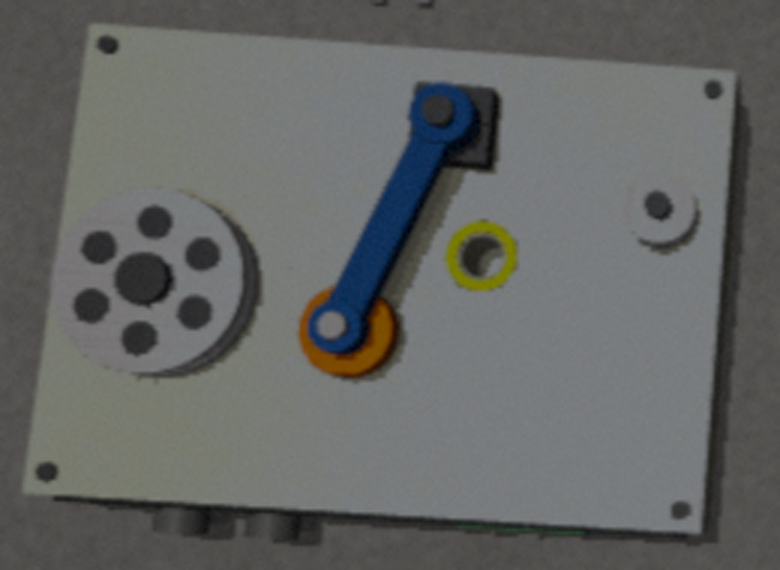

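```bash
python3 - <<'E'
from h import *
C=lambda p:(30+p[0]/3,130+p[1]/3); S=lambda p:(340+p[0]/3,200+p[1]/3)
h,r=tri([('scene0',S((294,211))),('top0',C((482,256)))]); print('hole',h,r)
p,r=tri([('scene0',(189.9,250.4)),('top0',(442,221.2))]); print('head top',p,r, 'expect z .143')
w,r=tri([('scene0',S((391,99))),('top0',C((331,324)))]); print('wheel top',w,r)
v,r=tri([('scene0',S((379,247))),('top0',C((439,108)))]); print('pivot',v,r)
sc=[((581,41),(47,471)),((43,68),(680,510)),((115,368),(713,90)),((753,326),(108,44))]
P=[]
for a,b in sc:
    x,r=tri([('scene0',S(a)),('top0',C(b))]);P.append(x);print('screw',x,r)
P=np.array(P)
for i,j in((1,0),(2,3)): d=P[j]-P[i]; print('y ang',np.degrees(np.arctan2(-d[0],d[1])))
for i,j in((0,3),(1,2)): d=P[j]-P[i]; print('x ang',np.degrees(np.arctan2(d[1],d[0])))
z=h[2]
for q in [(482,256)]: print(ray('top0',C(q),z))
# green pin, white pin: rack direction
for n,a,b in (('green',(78/2.857+130,36/2.857+180),(340+355/2.5,130+478/2.5)),('white',(122/2.857+130,113/2.857+180),(340+305/2.5,130+350/2.5))): print(n,tri([('scene0',a),('top0',b)]))
for n,q in (('redcollar',(432.4,224)),): print(n,ray('top0',q,.097))
E
```

```text
hole [0.60708373 0.15356548 0.0593793 ] 0.0009239169404772762
head top [ 0.57729414 -0.24213391  0.13824504] 0.0007964403000318421 expect z .143
wheel top [0.56580464 0.22026384 0.09672143] 4.788665176844176e-05
pivot [0.67911068 0.16632755 0.1014242 ] 0.00064883382959946
screw [0.49475436 0.38028734 0.06037224] 0.0007006947720991641
screw [0.46517119 0.04542939 0.06071155] 0.0007006010579902189
screw [0.70010427 0.02542076 0.05990407] 0.0009459742790677746
screw [0.72992658 0.35950052 0.06075846] 0.0007252021122783059
y ang -5.048712994989063
y ang -5.101103144805098
x ang -5.0512331082402575
x ang -4.867982622981557
[0.60681927 0.15257729 0.0593793 ]
green (array([ 0.42690372, -0.29130855,  0.14169746]), np.float64(0.0008672388811337695))
white (array([ 0.50269402, -0.26664978,  0.14127716]), np.float64(0.0009070595721121233))
redcollar [ 0.57924867 -0.24107255  0.097     ]
```

```bash
cat >> h.py <<'E'
from scipy.spatial.transform import Rotation as Ro
def go(X):
    s=manip.state(); q=s['tool_rot']; R=Ro.from_quat([q[1],q[2],q[3],q[0]]).as_matrix()
    d=R.T@(np.array(X)-s['tool_pos'])
    ya=np.degrees(np.arctan2(R[1,1],R[0,1])); 
    print('t',round(s['time'],2),'pos',s['tool_pos'].round(4),'y-axis ang',ya.round(2),'tilt z',R[:,2].round(4),'F',s['contact_force'].round(1),'w',round(s['gripper_width'],3))
    print('shift tool mm',(d*1000).round(1))
E
python3 - <<'E'
from h import *
go([.578,-.242,.2])
E
```

```text
t 0.1 pos [ 0.2574 -0.5689  0.1979] y-axis ang -65.66 tilt z [-5.0e-04  1.8e-03 -1.0e+00] F [-0.5  0.8  0.1] w 1.0
shift tool mm [ 426.8 -165.7   -1.7]
```

{"method": "move_arm", "body": {"rows": [{"tx": 0, "ty": 0, "tz": 0, "ax": 0, "ay": 0, "az": 6.3, "jaw": 0}, {"tx": 0, "ty": 0, "tz": 0, "ax": 0, "ay": 0, "az": 0, "jaw": 0}]}}

```text
time: 0.3
tool_pos: [0.2572, -0.5681, 0.1964]
tool_rot: [-0.002, 0.988, 0.155, -0.0]
contact_force: [0.5, -0.8, -0.3]
gripper_width: 1.0
```

```bash
python3 - <<'E'
from h import *
go([.578,-.242,.2])
E
```

```text
t 0.3 pos [ 0.2572 -0.5681  0.1964] y-axis ang -72.12 tilt z [-0.0013  0.004  -1.    ] F [ 0.5 -0.8 -0.3] w 1.0
shift tool mm [ 405.5 -211.9   -2.7]
```

{"method": "move_arm", "body": {"rows": [{"tx": 0.04, "ty": -0.021, "tz": -0.001, "ax": 0, "ay": 0, "az": 0, "jaw": 0}, {"tx": 0.04, "ty": -0.021, "tz": -0.001, "ax": 0, "ay": 0, "az": 0, "jaw": 0}, {"tx": 0.04, "ty": -0.021, "tz": -0.001, "ax": 0, "ay": 0, "az": 0, "jaw": 0}, {"tx": 0.04, "ty": -0.021, "tz": -0.001, "ax": 0, "ay": 0, "az": 0, "jaw": 0}, {"tx": 0.04, "ty": -0.021, "tz": -0.001, "ax": 0, "ay": 0, "az": 0, "jaw": 0}, {"tx": 0.04, "ty": -0.021, "tz": -0.001, "ax": 0, "ay": 0, "az": 0, "jaw": 0}, {"tx": 0.04, "ty": -0.021, "tz": -0.001, "ax": 0, "ay": 0, "az": 0, "jaw": 0}, {"tx": 0.04, "ty": -0.021, "tz": -0.001, "ax": 0, "ay": 0, "az": 0, "jaw": 0}, {"tx": 0, "ty": 0, "tz": -0.001, "ax": 0, "ay": 0, "az": 0, "jaw": 0}]}}

```text
time: 1.2
tool_pos: [0.5151, -0.2984, 0.2026]
tool_rot: [-0.004, 0.987, 0.164, -0.001]
contact_force: [-1.0, -0.5, -1.0]
gripper_width: 0.998
```

```bash
python3 - <<'E'
from h import *
go([.578,-.242,.2]); snap('wrist','w1')
E
```

```text
t 1.2 pos [ 0.5151 -0.2984  0.2026] y-axis ang -71.18 tilt z [-0.0034  0.008  -1.    ] F [-1.  -0.5 -1. ] w 0.998
shift tool mm [ 77.7 -33.1   2.9]
```

View pics/w1.png

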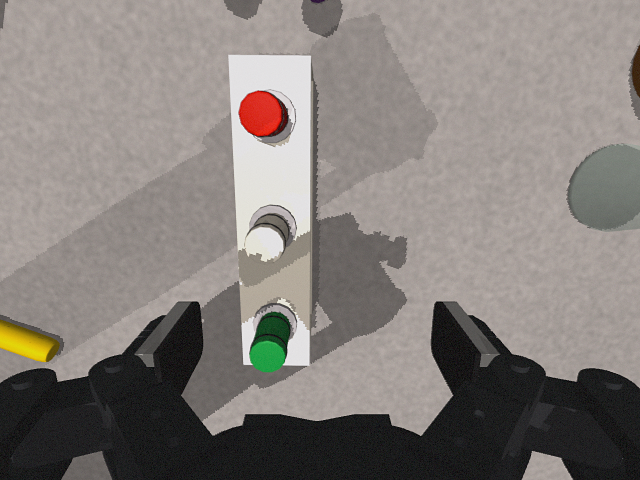

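The wrist view shows the red head top at (263,114), with white and green below it and the jaws straddling the rack line.

```bash
python3 - <<'E'
from h import *
print(ray('w1',(263,114),.143), tri([('w1',(263,114)),('top0',(442,221.2)),('scene0',(189.9,250.4))]))
print(ray('w1',(272,117),.0975))
go([.578,-.242,.19])
q=manip.state()['tool_rot'];R=Ro.from_quat([q[1],q[2],q[3],q[0]]).as_matrix();print(R.round(4))
# rot vector (tool axes) to level with yaw -72
a=np.radians(-72);y=np.array([np.cos(a),np.sin(a),0]);z=np.array([0,0,-1.]);x=np.cross(y,z);print(np.degrees(Ro.from_matrix(R.T@np.c_[x,y,z]).as_rotvec()))
E
```

```text
[ 0.57940399 -0.2430816   0.143     ] (array([ 0.57821191, -0.24219102,  0.1386391 ]), np.float64(0.0011652420669763242))
[ 0.57925063 -0.24282202  0.0975    ]
t 1.25 pos [ 0.5139 -0.3001  0.2028] y-axis ang -71.29 tilt z [-0.0042  0.0068 -1.    ] F [-0.1 -0.8 -1.1] w 1.0
shift tool mm [ 79.4 -34.4  12.9]
[[ 0.9471  0.3208 -0.0042]
 [ 0.3209 -0.9471  0.0068]
 [-0.0018 -0.0078 -1.    ]]
[-0.44414108  0.106937    0.71482581]
```

{"method": "move_arm", "body": {"rows": [{"tx": 0.04, "ty": -0.017, "tz": 0.01, "ax": -0.4, "ay": 0.1, "az": 0.7, "jaw": 0}, {"tx": 0.03, "ty": -0.013, "tz": 0.005, "ax": 0, "ay": 0, "az": 0, "jaw": 0}, {"tx": 0.006, "ty": -0.003, "tz": 0.005, "ax": 0, "ay": 0, "az": 0, "jaw": 0}, {"tx": 0, "ty": 0, "tz": 0, "ax": 0, "ay": 0, "az": 0, "jaw": 0}]}}

```text
time: 1.65
tool_pos: [0.5748, -0.2473, 0.1815]
tool_rot: [0.001, 0.988, 0.157, -0.001]
contact_force: [-0.1, -0.0, 0.0]
gripper_width: 0.996
```

```bash
cat >> h.py <<'E'
def lev(yaw=None):
    q=manip.state()['tool_rot'];R=Ro.from_quat([q[1],q[2],q[3],q[0]]).as_matrix()
    a=np.radians(yaw) if yaw is not None else np.arctan2(R[1,1],R[0,1]);y=np.array([np.cos(a),np.sin(a),0]);z=np.array([0,0,-1.]);x=np.cross(y,z);print('level rotvec',np.degrees(Ro.from_matrix(R.T@np.c_[x,y,z]).as_rotvec()).round(2))
E
python3 - <<'E'
from h import *
go([.579,-.2425,.105]); lev(-72)
E
```

```text
t 1.65 pos [ 0.5748 -0.2473  0.1815] y-axis ang -71.96 tilt z [-0.0024 -0.0018 -1.    ] F [-0.1 -0.   0. ] w 0.996
shift tool mm [ 5.7 -3.3 76.5]
level rotvec [0.06 0.16 0.04]
```

{"method": "move_arm", "body": {"rows": [{"tx": 0.006, "ty": -0.003, "tz": 0.01, "ax": 0, "ay": 0, "az": 0, "jaw": 0}, {"tx": 0.001, "ty": 0, "tz": 0.02, "ax": 0, "ay": 0.1, "az": 0, "jaw": 0}, {"tx": 0, "ty": 0, "tz": 0.02, "ax": 0, "ay": 0, "az": 0, "jaw": 0}, {"tx": 0, "ty": 0, "tz": 0.015, "ax": 0, "ay": 0, "az": 0, "jaw": 0}, {"tx": 0, "ty": 0, "tz": 0.006, "ax": 0, "ay": 0, "az": 0, "jaw": 0}, {"tx": 0, "ty": 0, "tz": 0.002, "ax": 0, "ay": 0, "az": 0, "jaw": 0}]}}

```text
time: 2.25
tool_pos: [0.5769, -0.2486, 0.1052]
tool_rot: [0.002, 0.988, 0.153, -0.001]
contact_force: [0.7, -0.4, 0.3]
gripper_width: 0.996
```

```bash
python3 - <<'E'
from h import *
go([.579,-.2425,.105]); lev(-72); snap('wrist','w2')
E
```

```text
t 2.25 pos [ 0.5769 -0.2486  0.1052] y-axis ang -72.34 tilt z [-8.0e-04 -3.6e-03 -1.0e+00] F [ 0.7 -0.4  0.3] w 0.996
shift tool mm [ 3.8 -5.2  0.2]
level rotvec [ 0.18  0.1  -0.34]
```

View pics/w2.png

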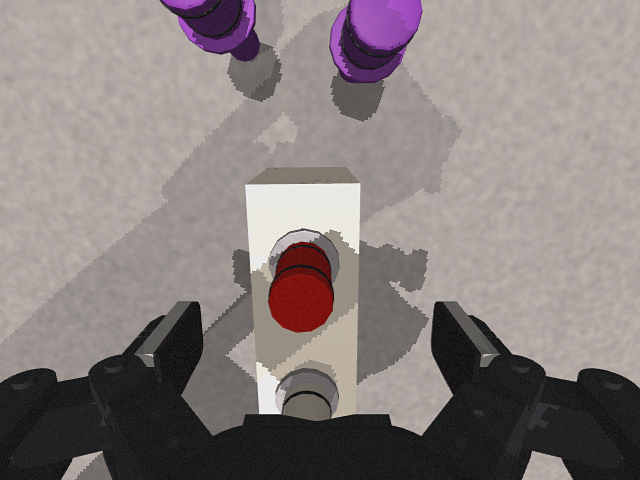

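```bash
python3 - <<'E'
from h import *
p=ray('w2',(301,299),.143);print(p,ray('w2',(304,265),.0975)); go([p[0],p[1],.105])
E
```

```text
[ 0.58179569 -0.24060631  0.143     ] [ 0.5796053  -0.24110951  0.0975    ]
t 2.3 pos [ 0.5768 -0.2485  0.1051] y-axis ang -72.34 tilt z [-0.001  -0.0035 -1.    ] F [0.2 0.  0.3] w 0.994
shift tool mm [ 7.1 -6.   0. ]
```

{"method": "move_arm", "body": {"rows": [{"tx": 0.005, "ty": -0.005, "tz": 0, "ax": 0.2, "ay": 0.1, "az": -0.3, "jaw": 0}, {"tx": 0.002, "ty": -0.002, "tz": 0, "ax": 0, "ay": 0, "az": 0, "jaw": 0}, {"tx": 0.001, "ty": -0.001, "tz": 0, "ax": 0, "ay": 0, "az": 0, "jaw": 0}]}}

```text
time: 2.6
tool_pos: [0.5836, -0.2387, 0.1075]
tool_rot: [0.001, 0.988, 0.156, 0.001]
contact_force: [0.4, 0.0, -0.6]
gripper_width: 1.001
```

```bash
python3 - <<'E'
from h import *
go([.580,-.2415,.105]); lev(-72)
E
```

```text
t 2.6 pos [ 0.5836 -0.2387  0.1075] y-axis ang -72.04 tilt z [ 0.003  -0.0011 -1.    ] F [ 0.4  0.  -0.6] w 1.001
shift tool mm [-4.3  1.6  2.5]
level rotvec [ 0.11 -0.14 -0.04]
```

{"method": "move_arm", "body": {"rows": [{"tx": -0.003, "ty": 0.001, "tz": 0.001, "ax": 0, "ay": 0, "az": 0, "jaw": 0}, {"tx": 0, "ty": 0, "tz": 0, "ax": 0, "ay": 0, "az": 0, "jaw": 0}]}}

```text
time: 2.8
tool_pos: [0.5819, -0.2404, 0.1078]
tool_rot: [0.001, 0.988, 0.157, 0.002]
contact_force: [0.7, 0.7, 0.2]
gripper_width: 1.001
```

```bash
python3 - <<'E'
from h import *
go([.580,-.2415,.105]); lev(-72)
E
```

```text
t 2.8 pos [ 0.5819 -0.2404  0.1078] y-axis ang -71.97 tilt z [ 0.0048 -0.0022 -1.    ] F [0.7 0.7 0.2] w 1.001
shift tool mm [-2.1  0.4  2.8]
level rotvec [ 0.21 -0.22  0.03]
```

{"method": "move_arm", "body": {"rows": [{"tx": -0.001, "ty": 0, "tz": 0.002, "ax": 0.2, "ay": -0.2, "az": 0, "jaw": 0}, {"tx": 0, "ty": 0, "tz": 0, "ax": 0, "ay": 0, "az": 0, "jaw": 255}, {"tx": 0, "ty": 0, "tz": 0, "ax": 0, "ay": 0, "az": 0, "jaw": 255}, {"tx": 0, "ty": 0, "tz": 0, "ax": 0, "ay": 0, "az": 0, "jaw": 255}, {"tx": 0, "ty": 0, "tz": 0, "ax": 0, "ay": 0, "az": 0, "jaw": 255}, {"tx": 0, "ty": 0, "tz": 0, "ax": 0, "ay": 0, "az": 0, "jaw": 255}, {"tx": 0, "ty": 0, "tz": 0, "ax": 0, "ay": 0, "az": 0, "jaw": 255}, {"tx": 0, "ty": 0, "tz": 0, "ax": 0, "ay": 0, "az": 0, "jaw": 255}]}}

```text
time: 3.6
tool_pos: [0.581, -0.241, 0.1064]
tool_rot: [0.0, 0.988, 0.157, 0.0]
contact_force: [-0.5, 0.5, 0.9]
gripper_width: 0.255
```

```bash
python3 - <<'E'
from h import *
go([.580,-.2415,.105]); lev(-72); print(manip.state()['ft_torque'])
E
```

```text
t 3.6 pos [ 0.581  -0.241   0.1064] y-axis ang -71.99 tilt z [ 6.e-04  0.e+00 -1.e+00] F [-0.5  0.5  0.9] w 0.255
shift tool mm [-1.1  0.2  1.4]
level rotvec [ 0.01 -0.03  0.01]
[0.01810433 0.04643497 0.00896029]
```

{"method": "move_arm", "body": {"rows": [{"tx": 0, "ty": 0, "tz": -0.012, "ax": 0, "ay": 0, "az": 0, "jaw": 255}, {"tx": 0, "ty": 0, "tz": -0.02, "ax": 0, "ay": 0, "az": 0, "jaw": 255}, {"tx": 0, "ty": 0, "tz": -0.02, "ax": 0, "ay": 0, "az": 0, "jaw": 255}, {"tx": 0, "ty": 0, "tz": -0.02, "ax": 0, "ay": 0, "az": 0, "jaw": 255}, {"tx": 0, "ty": 0, "tz": -0.02, "ax": 0, "ay": 0, "az": 0, "jaw": 255}, {"tx": 0, "ty": 0, "tz": -0.02, "ax": 0, "ay": 0, "az": 0, "jaw": 255}, {"tx": 0, "ty": 0, "tz": -0.01, "ax": 0, "ay": 0, "az": 0, "jaw": 255}, {"tx": 0, "ty": 0, "tz": 0, "ax": 0, "ay": 0, "az": 0, "jaw": 255}]}}

```text
time: 4.4
tool_pos: [0.579, -0.2403, 0.2324]
tool_rot: [-0.001, 0.988, 0.156, -0.002]
contact_force: [-0.4, 0.4, -1.5]
gripper_width: 0.254
```

```bash
python3 - <<'E'
from h import *
th=np.radians(-5.05);R=np.array([[np.cos(th),-np.sin(th)],[np.sin(th),np.cos(th)]]);h=np.array([.607,.153])
for n,q in (('free',(.015,.08)),('piv',(.07,.02))): print(n,h+R@q)
go([*(h+R@[.015,.08]),.22]); lev(-72); snap('scene','s3'); snap('wrist','w3');crop('s3',100,100,260,260,4,'s3c')
E
```

```text
free [0.62898378 0.23136909]
piv [0.67848878 0.16676061]
t 4.4 pos [ 0.579  -0.2403  0.2324] y-axis ang -71.99 tilt z [-0.0043  0.0021 -1.    ] F [-0.4  0.4 -1.5] w 0.254
shift tool mm [ 193.4 -433.1   13.2]
level rotvec [-0.19  0.2   0.01]
```

View pics/s3.png

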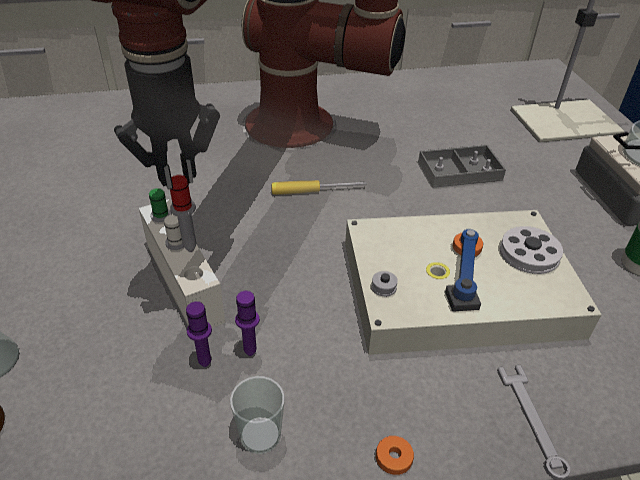

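View pics/w3.png

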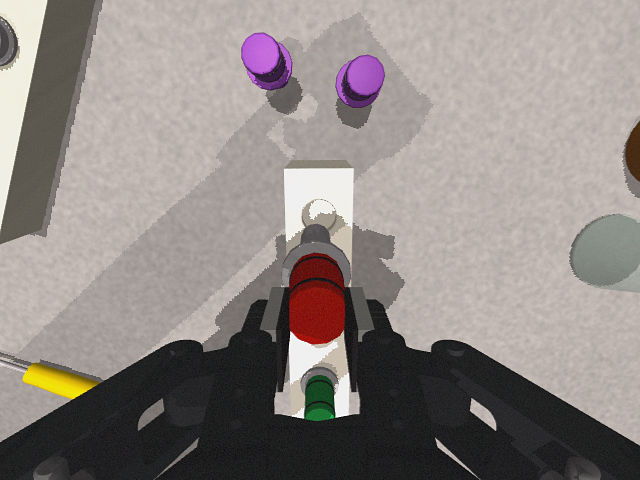

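```bash
python3 - <<'E'
from h import *
for f in ('s3','w3'):
    for dz in (.0366,.0136,-.0144,-.0944): print(f,dz,proj(f,[.579,-.2403,.2324+dz]).round(1))
crop('s3',140,160,220,260,6,'s3c'); crop('w3',270,180,370,360,3,'w3c')
E
```

```text
s3 0.0366 [178.6 179.9]
s3 0.0136 [180.9 193.5]
s3 -0.0144 [183.6 209.4]
s3 -0.0944 [190.6 251. ]
w3 0.0366 [316.8 315.1]
w3 0.0136 [317.  291.4]
w3 -0.0144 [317.2 269.6]
w3 -0.0944 [317.6 230.8]
```

View pics/s3c.png

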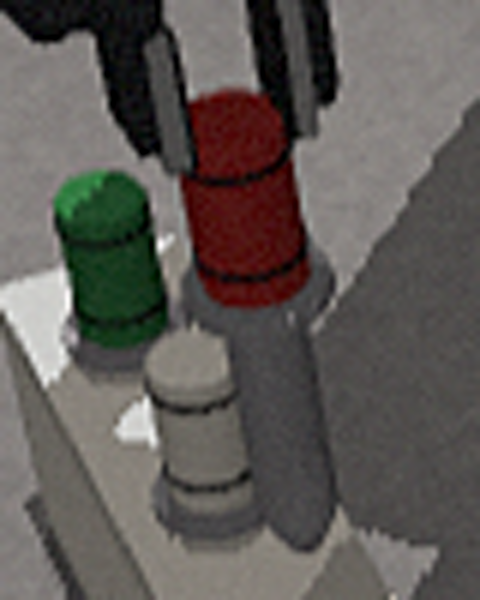

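View pics/w3c.png

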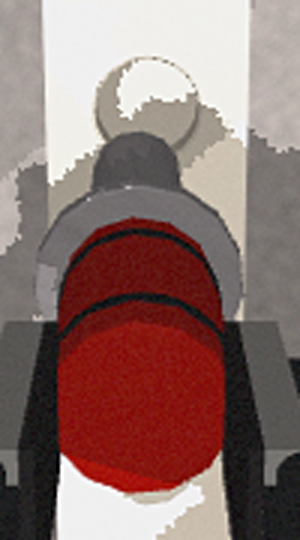

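{"method": "move_arm", "body": {"rows": [{"tx": 0.008, "ty": -0.018, "tz": 0, "ax": -0.2, "ay": 0.2, "az": 0, "jaw": 255}, {"tx": 0.016, "ty": -0.036, "tz": 0, "ax": 0, "ay": 0, "az": 0, "jaw": 255}, {"tx": 0.016, "ty": -0.036, "tz": 0, "ax": 0, "ay": 0, "az": 0, "jaw": 255}, {"tx": 0.016, "ty": -0.036, "tz": 0, "ax": 0, "ay": 0, "az": 0, "jaw": 255}, {"tx": 0.016, "ty": -0.036, "tz": 0, "ax": 0, "ay": 0, "az": 0, "jaw": 255}, {"tx": 0.016, "ty": -0.036, "tz": 0, "ax": 0, "ay": 0, "az": 0, "jaw": 255}, {"tx": 0.016, "ty": -0.036, "tz": 0, "ax": 0, "ay": 0, "az": 0, "jaw": 255}, {"tx": 0.016, "ty": -0.036, "tz": 0, "ax": 0, "ay": 0, "az": 0, "jaw": 255}, {"tx": 0.016, "ty": -0.036, "tz": 0, "ax": 0, "ay": 0, "az": 0, "jaw": 255}, {"tx": 0.01, "ty": -0.022, "tz": 0, "ax": 0, "ay": 0, "az": 0, "jaw": 255}, {"tx": 0, "ty": 0, "tz": 0, "ax": 0, "ay": 0, "az": 0, "jaw": 255}]}}

```text
time: 5.6
tool_pos: [0.6058, 0.141, 0.212]
tool_rot: [-0.007, 0.987, 0.157, -0.014]
contact_force: [-0.2, -1.0, -2.3]
gripper_width: 0.256
```

```bash
python3 - <<'E'
from h import *
go([.629,.2314,.22]); lev(-72)
E
```

```text
t 5.6 pos [0.6058 0.141  0.212 ] y-axis ang -71.96 tilt z [-0.0302  0.0103 -0.9995] F [-0.2 -1.  -2.3] w 0.256
shift tool mm [ 49.9 -78.9  -7.7]
level rotvec [-1.1   1.46  0.05]
```

{"method": "move_arm", "body": {"rows": [{"tx": 0.01, "ty": -0.02, "tz": -0.008, "ax": -1.1, "ay": 1.5, "az": 0, "jaw": 255}, {"tx": 0.01, "ty": -0.025, "tz": -0.002, "ax": 0, "ay": 0, "az": 0, "jaw": 255}, {"tx": 0.01, "ty": -0.015, "tz": 0, "ax": 0, "ay": 0, "az": 0, "jaw": 255}, {"tx": 0.0, "ty": 0, "tz": 0, "ax": 0, "ay": 0, "az": 0, "jaw": 255}]}}

```text
time: 6.0
tool_pos: [0.6124, 0.2096, 0.2163]
tool_rot: [0.001, 0.988, 0.157, -0.004]
contact_force: [-0.4, 0.5, -1.5]
gripper_width: 0.255
```

```bash
python3 - <<'E'
from h import *
go([.629,.2314,.22]); lev(-72)
E
```

```text
t 6.0 pos [0.6124 0.2096 0.2163] y-axis ang -71.9 tilt z [-0.0077 -0.0031 -1.    ] F [-0.4  0.5 -1.5] w 0.255
shift tool mm [ 22.6 -15.5  -3.9]
level rotvec [0.03 0.47 0.1 ]
```

{"method": "move_arm", "body": {"rows": [{"tx": 0.014, "ty": -0.01, "tz": -0.003, "ax": 0, "ay": 0.4, "az": 0, "jaw": 255}, {"tx": 0.007, "ty": -0.004, "tz": 0, "ax": 0, "ay": 0, "az": 0, "jaw": 255}, {"tx": 0.0, "ty": 0, "tz": 0, "ax": 0, "ay": 0, "az": 0, "jaw": 255}]}}

```text
time: 6.3
tool_pos: [0.6275, 0.2275, 0.2164]
tool_rot: [0.002, 0.988, 0.157, -0.003]
contact_force: [-0.2, 0.1, -2.4]
gripper_width: 0.258
```

```bash
python3 - <<'E'
from h import *
go([.629,.2314,.22]); lev(-72); snap('scene','s4'); snap('top','t4'); snap('wrist','w4')
p=manip.state()['tool_pos']
for f in ('s4','w4'):
    for dz in (.0366,.0136,-.0144,-.0944): print(f,dz,proj(f,p+[0,0,dz]).round(1))
crop('s4',380,100,580,320,4,'s4c')
E
```

```text
t 6.3 pos [0.6275 0.2275 0.2164] y-axis ang -71.97 tilt z [-0.0056 -0.0044 -1.    ] F [-0.2  0.1 -2.4] w 0.258
shift tool mm [ 2.6 -3.2 -3.7]
level rotvec [0.14 0.39 0.02]
s4 0.0366 [513.  177.2]
s4 0.0136 [509.1 190.2]
s4 -0.0144 [504.5 205.3]
s4 -0.0944 [492.4 245.3]
w4 0.0366 [316.7 314.9]
w4 0.0136 [316.6 291.2]
w4 -0.0144 [316.5 269.5]
w4 -0.0944 [316.4 230.5]
```

```bash
python3 - <<'E'
import cv2
a=cv2.imread('pics/s4c.png');cv2.imwrite('pics/s4d.png',cv2.resize(a,(545,600)))
E
```

```text
(no output)
```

View pics/s4d.png

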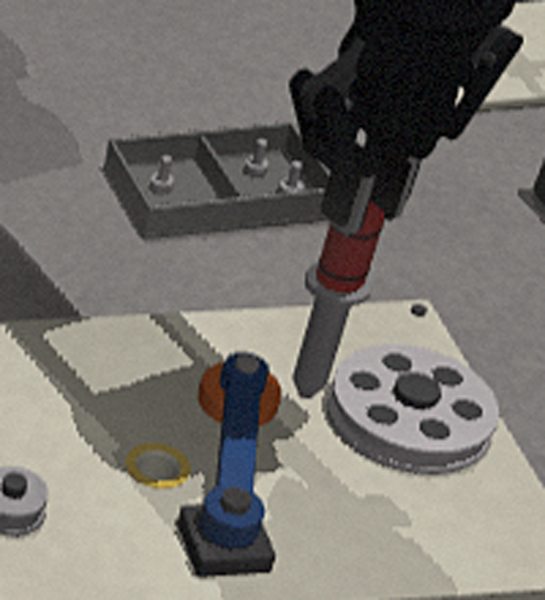

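View pics/w4.png

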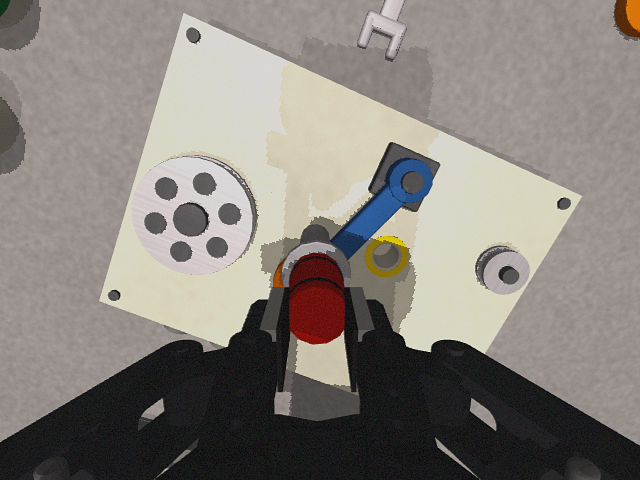

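```bash
python3 - <<'E'
from h import *
crop('w4',350,130,450,290,5,'w4c'); print(ray('w4',(386,258),.06),ray('w4',(412,182),.099))
E
```

```text
[0.60687062 0.15425178 0.06      ] [0.6796771  0.16839546 0.099     ]
```

View pics/w4c.png

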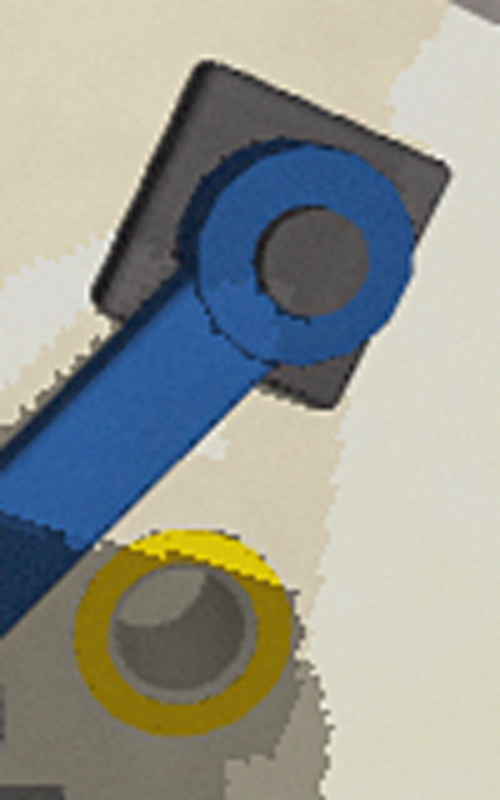

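{"method": "move_arm", "body": {"rows": [{"tx": 0.003, "ty": -0.004, "tz": 0.008, "ax": 0.1, "ay": 0.4, "az": 0, "jaw": 255}, {"tx": 0, "ty": 0, "tz": 0.015, "ax": 0, "ay": 0, "az": 0, "jaw": 255}, {"tx": 0, "ty": 0, "tz": 0.015, "ax": 0, "ay": 0, "az": 0, "jaw": 255}, {"tx": 0, "ty": 0, "tz": 0.008, "ax": 0, "ay": 0, "az": 0, "jaw": 255}, {"tx": 0, "ty": 0, "tz": 0, "ax": 0, "ay": 0, "az": 0, "jaw": 255}]}}

```text
time: 6.95
tool_pos: [0.6275, 0.2301, 0.1651]
tool_rot: [0.001, 0.988, 0.155, -0.001]
contact_force: [-0.5, -0.5, -2.8]
gripper_width: 0.256
```

```bash
python3 - <<'E'
from h import *
go([.629,.2314,.161]); lev(-72)
E
```

```text
t 6.95 pos [0.6275 0.2301 0.1651] y-axis ang -72.11 tilt z [-0.0015 -0.0013 -1.    ] F [-0.5 -0.5 -2.8] w 0.256
shift tool mm [ 1.8 -0.8  4.1]
level rotvec [ 0.04  0.11 -0.11]
```

{"method": "move_arm", "body": {"rows": [{"tx": 0, "ty": 0, "tz": 0.003, "ax": 0, "ay": 0, "az": 0, "jaw": 255}, {"tx": 0, "ty": 0, "tz": 0, "ax": 0, "ay": 0, "az": 0, "jaw": 255}]}}

```text
time: 7.15
tool_pos: [0.6271, 0.23, 0.161]
tool_rot: [0.001, 0.988, 0.155, -0.002]
contact_force: [-0.6, -0.3, -1.3]
gripper_width: 0.256
```

```bash
python3 - <<'E'
from h import *
go([.607,.1535,.161]); lev(-72)
E
```

```text
t 7.15 pos [0.6271 0.23   0.161 ] y-axis ang -72.11 tilt z [-0.0029 -0.0016 -1.    ] F [-0.6 -0.3 -1.3] w 0.256
shift tool mm [-42.7  66.6   0.1]
level rotvec [ 0.04  0.19 -0.11]
```

{"method": "move_arm", "body": {"rows": [{"tx": -0.006, "ty": 0.008, "tz": 0, "ax": 0, "ay": 0.2, "az": 0, "jaw": 255}, {"tx": -0.006, "ty": 0.008, "tz": 0, "ax": 0, "ay": 0, "az": 0, "jaw": 255}, {"tx": -0.006, "ty": 0.009, "tz": 0, "ax": 0, "ay": 0, "az": 0, "jaw": 255}, {"tx": -0.006, "ty": 0.009, "tz": 0, "ax": 0, "ay": 0, "az": 0, "jaw": 255}, {"tx": 0, "ty": 0, "tz": 0, "ax": 0, "ay": 0, "az": 0, "jaw": 255}]}}

```text
time: 7.65
tool_pos: [0.6134, 0.1902, 0.1624]
tool_rot: [-0.004, 0.988, 0.156, 0.001]
contact_force: [-1.1, 3.9, -3.1]
gripper_width: 0.253
```

```bash
python3 - <<'E'
from h import *
go([.607,.1535,.161]); lev(-72)
E
```

```text
t 7.65 pos [0.6134 0.1902 0.1624] y-axis ang -72.09 tilt z [ 0.0017  0.0075 -1.    ] F [-1.1  3.9 -3.1] w 0.253
shift tool mm [-17.4  33.    1.1]
level rotvec [-0.38 -0.23 -0.09]
```

{"method": "move_arm", "body": {"rows": [{"tx": -0.004, "ty": 0.008, "tz": 0.001, "ax": -0.4, "ay": -0.2, "az": 0, "jaw": 255}, {"tx": -0.004, "ty": 0.008, "tz": 0, "ax": 0, "ay": 0, "az": 0, "jaw": 255}, {"tx": -0.004, "ty": 0.008, "tz": 0, "ax": 0, "ay": 0, "az": 0, "jaw": 255}, {"tx": -0.003, "ty": 0.006, "tz": 0, "ax": 0, "ay": 0, "az": 0, "jaw": 255}, {"tx": 0, "ty": 0, "tz": 0, "ax": 0, "ay": 0, "az": 0, "jaw": 255}]}}

```text
time: 8.15
tool_pos: [0.6077, 0.1586, 0.1622]
tool_rot: [-0.005, 0.988, 0.156, 0.001]
contact_force: [-0.8, 4.8, -2.4]
gripper_width: 0.258
```

```bash
python3 - <<'E'
from h import *
go([.607,.1535,.161]); lev(-72); snap('scene','s5'); snap('wrist','w5')
crop('s5',380,130,520,320,4,'s5c')
import cv2
a=cv2.imread('pics/s5c.png');cv2.imwrite('pics/s5d.png',cv2.resize(a,(442,600)))
p=manip.state()['tool_pos']
for f in ('s5','w5'):
    for dz in (.0366,.0136,-.0144,-.0944): print(f,dz,proj(f,p+[0,0,dz]).round(1))
E
```

```text
t 8.15 pos [0.6077 0.1586 0.1622] y-axis ang -72.07 tilt z [ 0.0013  0.0094 -1.    ] F [-0.8  4.8 -2.4] w 0.258
shift tool mm [-2.2  4.7  1.1]
level rotvec [-0.49 -0.24 -0.07]
s5 0.0366 [456.1 203.9]
s5 0.0136 [453.3 215.8]
s5 -0.0144 [450.1 229.8]
s5 -0.0944 [441.6 266.6]
w5 0.0366 [315.2 313.5]
w5 0.0136 [315.9 290.5]
w5 -0.0144 [316.5 269.4]
w5 -0.0944 [317.6 231.7]
```

View pics/s5d.png

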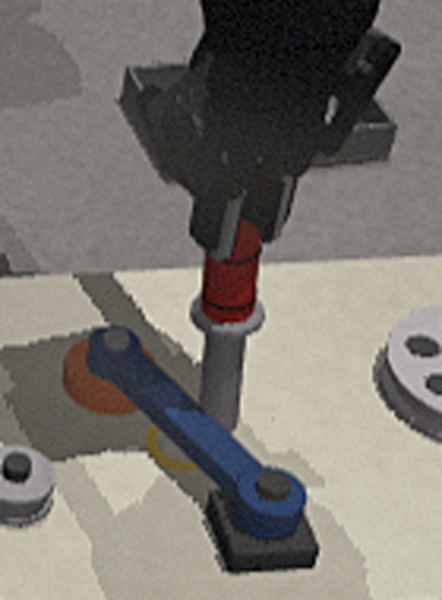

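View pics/w5.png

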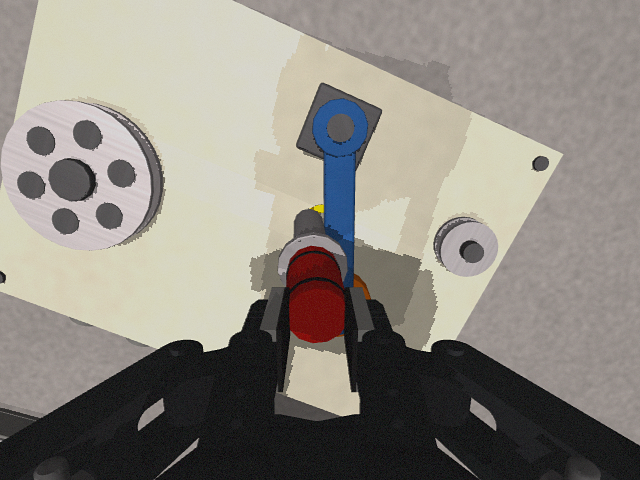

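```bash
python3 - <<'E'
from h import *
crop('s5',425,190,475,280,6.5,'a'); crop('w5',270,190,370,350,3.66,'b')
import cv2
a=cv2.imread('pics/a.png');b=cv2.imread('pics/b.png');print(a.shape,b.shape)
H=max(a.shape[0],b.shape[0]);o=np.zeros((H,a.shape[1]+b.shape[1],3),np.uint8);o[:a.shape[0],:a.shape[1]]=a;o[:b.shape[0],a.shape[1]:]=b;cv2.imwrite('pics/ab.png',o)
E
```

```text
(585, 325, 3) (586, 366, 3)
```

View pics/ab.png

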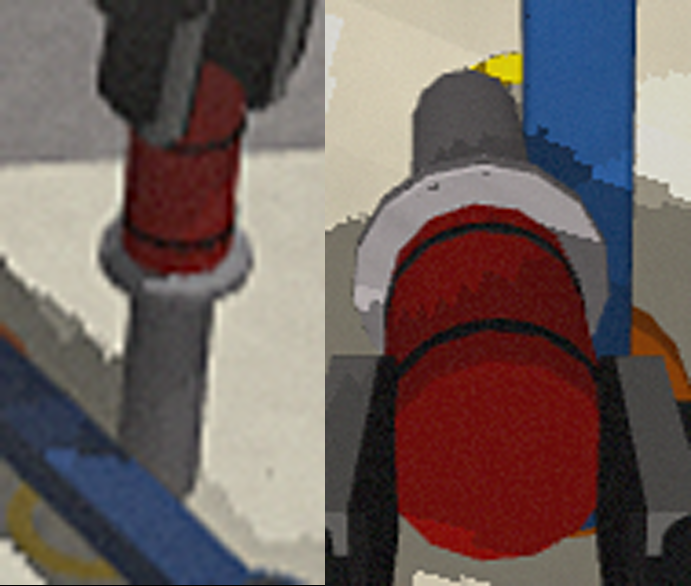

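```bash
cat > fit.py <<'E'
from h import *
from scipy.optimize import least_squares
# silhouette fit: obs list (file, 'edgeL/R' ...) ; here: 'pt' s,px ; 'line' px ; 'far' v (min row of the shank end)
def ring(c,u,r,n=24):
    a=np.cross(u,[1,0,0]);a/=np.linalg.norm(a);b=np.cross(u,a)
    return [c+r*(np.cos(t)*a+np.sin(t)*b) for t in np.linspace(0,6.283,n)]
def fit(tcp,obs,off=.0136):
    def mk(p):
        u=np.array([p[2],p[3],1.]);u/=np.linalg.norm(u)
        return tcp+np.array([p[0],p[1],off]),u     # grip middle, axis (tip to grip)
    def res(p):
        g,u=mk(p);o=[p[0]/.003*.5,p[1]/.003*.5]
        for f,k,*q in obs:
            if k=='pt': o+=list(proj(f,g+u*q[0])-q[1])
            elif k=='line':
                A=proj(f,g-u*.03);B=proj(f,g-u*.1);d=(B-A)/np.linalg.norm(B-A);w=np.array(q[0])-A;o.append(d[0]*w[1]-d[1]*w[0])
            elif k=='far':
                v=min([proj(f,x)[1] for x in ring(g-u*.096,u,.01)+ring(g-u*.108,u,.004)]);o.append(v-q[0])
        return o
    s=least_squares(res,[0,0,0,0]);g,u=mk(s.x)
    print('grip',g.round(4),'lean(deg) x,y',np.degrees(s.x[2:]).round(2),'tip',(g-u*.108).round(4),'res',s.fun.round(1))
    return g,u
E
python3 - <<'E'
from fit import *
p=manip.state()['tool_pos']
fit(p,[('s5','pt',-.0255,(451.9,229.7)),('s5','line',(450.4,259.2)),('s5','line',(451.6,237.7)),
 ('w5','pt',-.0255,(312.4,263.8)),('w5','line',(309.1,231)),('w5','far',209)])
E
```

```text
grip [0.6094 0.1601 0.1758] lean(deg) x,y [-3.06 -4.89] tip [0.6151 0.1692 0.0683] res [ 0.3  0.1  1.  -0.2 -0.4  0.5  0.4  0.3  0.1 -0.1]
```

{"method": "move_arm", "body": {"rows": [{"tx": -0.001, "ty": 0.001, "tz": 0, "ax": -1.8, "ay": -2.2, "az": 0, "jaw": 255}, {"tx": -0.001, "ty": 0.002, "tz": 0, "ax": -1.8, "ay": -2.2, "az": 0, "jaw": 255}, {"tx": -0.001, "ty": 0.002, "tz": 0, "ax": 0, "ay": 0, "az": 0, "jaw": 255}, {"tx": 0, "ty": 0, "tz": 0, "ax": 0, "ay": 0, "az": 0, "jaw": 255}]}}

```text
time: 8.65
tool_pos: [0.6071, 0.1573, 0.1622]
tool_rot: [0.03, 0.987, 0.157, -0.031]
contact_force: [0.1, 5.5, -2.4]
gripper_width: 0.252
```

```bash
cat >> h.py <<'E'
def ab(s,w,sb,wb,o):
    snap('scene',s);snap('wrist',w)
    crop(s,*sb,6.5,'a');crop(w,*wb,3.66,'b')
    a=cv2.imread('pics/a.png');b=cv2.imread('pics/b.png')
    H=max(a.shape[0],b.shape[0]);q=np.zeros((H,a.shape[1]+b.shape[1],3),np.uint8);q[:a.shape[0],:a.shape[1]]=a;q[:b.shape[0],a.shape[1]:]=b;cv2.imwrite('pics/'+o+'.png',q);print(a.shape,b.shape)
E
python3 - <<'E'
from h import *
go([.607,.1535,.161]); lev(-72); ab('s6','w6',(415,190,475,280),(270,190,370,350),'ab6')
E
```

```text
t 8.65 pos [0.6071 0.1573 0.1622] y-axis ang -71.85 tilt z [-0.0518 -0.0683 -0.9963] F [ 0.1  5.5 -2.4] w 0.252
shift tool mm [-1.1  3.6  1.4]
level rotvec [2.81 4.04 0.05]
(585, 390, 3) (586, 366, 3)
```

View pics/ab6.png

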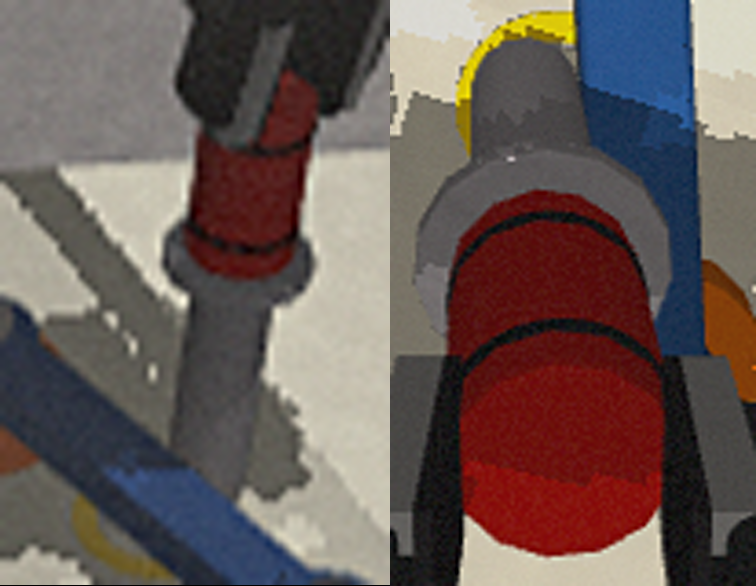

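```bash
python3 - <<'E'
from fit import *
p=manip.state()['tool_pos']
fit(p,[('s6','pt',-.0255,(451.6,229.7)),('s6','line',(447.6,256.2)),('s6','line',(450.4,239.2)),
 ('w6','pt',-.0255,(311.8,258.3)),('w6','line',(308.3,228.3)),('w6','far',200.1)])
print(ray('w6',(270+(575-390)/3.66,190+75/3.66),.06))
E
```

```text
grip [0.6112 0.1605 0.1758] lean(deg) x,y [-2.38 -1.58] tip [0.6157 0.1634 0.0679] res [ 0.7  0.5  1.   0.6  0.5  0.6  0.3  0.6 -0.2  0.2]
[0.61575601 0.15238526 0.06      ]
```

{"method": "move_arm", "body": {"rows": [{"tx": -0.002, "ty": 0.002, "tz": 0, "ax": -0.4, "ay": -1.4, "az": 0, "jaw": 255}, {"tx": -0.003, "ty": 0.003, "tz": 0, "ax": -0.4, "ay": -1.4, "az": 0, "jaw": 255}, {"tx": -0.002, "ty": 0.002, "tz": 0, "ax": 0, "ay": 0, "az": 0, "jaw": 255}, {"tx": 0, "ty": 0, "tz": 0, "ax": 0, "ay": 0, "az": 0, "jaw": 255}]}}

```text
time: 9.15
tool_pos: [0.6042, 0.1534, 0.1627]
tool_rot: [0.036, 0.985, 0.158, -0.051]
contact_force: [0.4, 5.8, -2.1]
gripper_width: 0.25
```

```bash
python3 - <<'E'
from h import *
go([.607,.1535,.161]); lev(-72); ab('s7','w7',(410,190,470,280),(270,180,370,340),'ab7')
E
```

```text
t 9.15 pos [0.6042 0.1534 0.1627] y-axis ang -71.61 tilt z [-0.0897 -0.0876 -0.9921] F [ 0.4  5.8 -2.1] w 0.25
shift tool mm [2.8 0.7 1.4]
level rotvec [3.18 6.47 0.21]
(585, 390, 3) (586, 366, 3)
```

View pics/ab7.png

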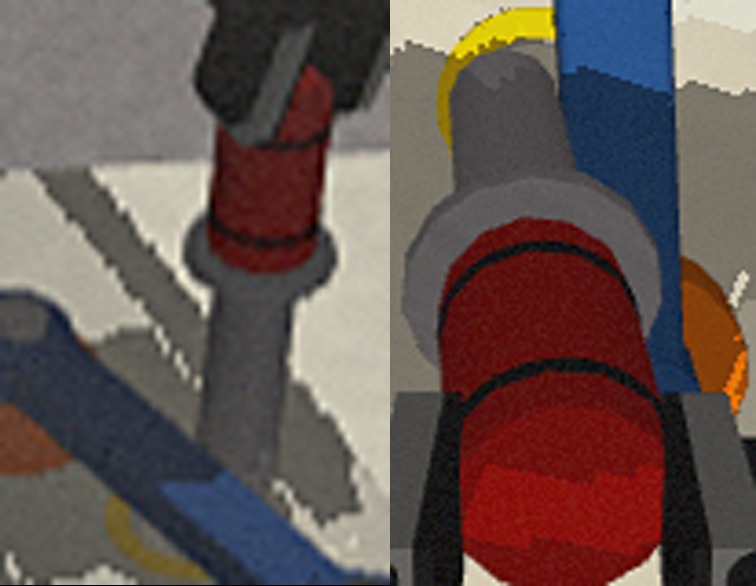

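```bash
python3 - <<'E'
from fit import *
p=manip.state()['tool_pos']
fit(p,[('s7','pt',-.0255,(450,229.2)),('s7','line',(446.9,254.6)),('s7','line',(448.6,237.7)),
 ('w7','pt',-.0255,(308.5,255.1)),('w7','line',(303.9,223.7)),('w7','far',192.3)])
print(ray('w7',(270+(550-390)/3.66,180+75/3.66),.06))
print(proj('s7',[.607,.1535,.06]),proj('w7',[.607,.1535,.06]))
E
```

```text
grip [0.6092 0.1578 0.1763] lean(deg) x,y [-2.56 -2.85] tip [0.614  0.1632 0.0685] res [ 0.8  0.7  0.9  0.2  0.4  1.1  0.4  0.6 -0.3  0.2]
[0.61465324 0.15341347 0.06      ]
[437.4052687  270.12434338] [310.30339671 210.14087361]
```

```bash
python3 - <<'E'
from h import *
q=manip.state()['tool_rot'];R=Ro.from_quat([q[1],q[2],q[3],q[0]]).as_matrix();print((-7.5*R[2]).round(2), manip.state()['joint_pos'].round(2))
E
```

```text
[ 0.84 -0.41  7.44] [ 0.17  0.15  1.57 -0.07  1.52  1.43]
```

{"method": "move_arm", "body": {"rows": [{"tx": 0, "ty": 0, "tz": 0, "ax": 0.8, "ay": -0.4, "az": 7.4, "jaw": 255}, {"tx": 0, "ty": 0, "tz": 0, "ax": 0.8, "ay": -0.4, "az": 7.4, "jaw": 255}, {"tx": 0, "ty": 0, "tz": 0, "ax": 0.8, "ay": -0.4, "az": 7.4, "jaw": 255}, {"tx": 0, "ty": 0, "tz": 0, "ax": 0, "ay": 0, "az": 0, "jaw": 255}]}}

```text
time: 9.65
tool_pos: [0.6078, 0.1574, 0.1644]
tool_rot: [0.022, 0.997, -0.042, -0.052]
contact_force: [0.5, 4.5, -3.1]
gripper_width: 0.254
```

```bash
python3 - <<'E'
from h import *
go([.607,.1535,.161]); lev(); ab('s8','w8',(410,190,470,280),(260,180,370,340),'ab8')
print(manip.state()['ft_torque'])
E
```

```text
t 9.65 pos [0.6078 0.1574 0.1644] y-axis ang -94.7 tilt z [-0.1058 -0.0403 -0.9936] F [ 0.5  4.5 -3.1] w 0.254
shift tool mm [-0.1  3.8  3.6]
level rotvec [ 2.81  5.86 -0.14]
(585, 390, 3) (586, 403, 3)
[ 1.37889885 -0.30358608 -0.12276158]
```

View pics/ab8.png

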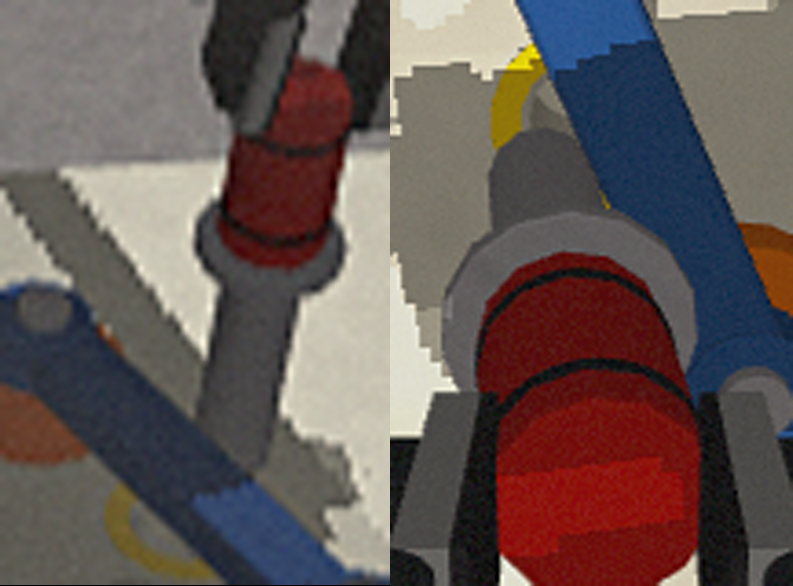

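```bash
python3 - <<'E'
from fit import *
p=manip.state()['tool_pos']
fit(p,[('s8','pt',-.0255,(451.5,228.5)),('s8','line',(446.9,254.6)),('s8','line',(449.4,237.7)),
 ('w8','pt',-.0255,(308.8,264.7)),('w8','line',(303.4,231.9)),('w8','far',215)])
f='w8';h=proj(f,[.607,.1535,.06]);print('hole in crop',390+(h[0]-260)*3.66,(h[1]-180)*3.66)
for a in np.linspace(0,6.28,9)[:8]:
    g=proj(f,[.607+.0175*np.cos(a),.1535+.0175*np.sin(a),.06]);print((390+(g[0]-260)*3.66).round(),((g[1]-180)*3.66).round(),end=' ')
E
```

```text
grip [0.6124 0.1597 0.1779] lean(deg) x,y [ 4.7  -2.34] tip [0.6036 0.1641 0.0704] res [ 0.8  0.3  0.6 -0.1 -1.   0.5  0.4  0.2  0.3 -0.2]
hole in crop 593.0783537079959 125.96167421067548
586.0 41.0 526.0 72.0 506.0 134.0 537.0 189.0 600.0 207.0 658.0 178.0 680.0 118.0 651.0 61.0
```

{"method": "move_arm", "body": {"rows": [{"tx": -0.001, "ty": 0.002, "tz": 0.001, "ax": -1, "ay": 2.5, "az": 0, "jaw": 255}, {"tx": -0.001, "ty": 0.002, "tz": 0.001, "ax": -1, "ay": 2.5, "az": 0, "jaw": 255}, {"tx": -0.001, "ty": 0.002, "tz": 0, "ax": 0, "ay": 0, "az": 0, "jaw": 255}, {"tx": 0, "ty": 0, "tz": 0, "ax": 0, "ay": 0, "az": 0, "jaw": 255}]}}

```text
time: 10.15
tool_pos: [0.6057, 0.1542, 0.1644]
tool_rot: [0.04, 0.999, -0.033, -0.005]
contact_force: [-1.0, 4.4, -3.2]
gripper_width: 0.255
```

```bash
python3 - <<'E'
from h import *
go([.607,.1535,.161]); lev(); ab('s9','w9',(410,190,470,280),(260,180,370,340),'ab9')
E
```

```text
t 10.15 pos [0.6057 0.1542 0.1644] y-axis ang -93.75 tilt z [-0.0133 -0.0795 -0.9967] F [-1.   4.4 -3.2] w 0.255
shift tool mm [1.4 0.4 3.4]
level rotvec [ 4.6   0.46 -0.02]
(585, 390, 3) (586, 403, 3)
```

View pics/ab9.png

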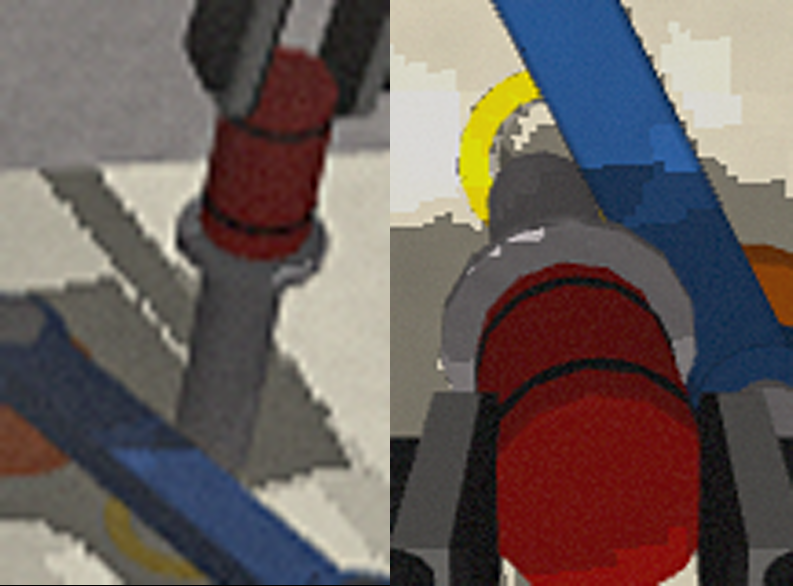

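```bash
python3 - <<'E'
from fit import *
p=manip.state()['tool_pos']
g,u=fit(p,[('s9','pt',-.0255,(448.6,226.9)),('s9','line',(444,254.6)),('s9','line',(446.3,236.2)),
 ('w9','pt',-.0255,(308.4,268.8)),('w9','line',(302.1,234.6)),('w9','far',221.8)])
for f,x0,y0,s,o in(('w9',260,180,3.66,390),('s9',410,190,6.5,0)):
  for r in(0,.0165):
   for a in np.linspace(0,6.28,9)[:8]:
    q=proj(f,[.607+r*np.cos(a),.1535+r*np.sin(a),.06]);print((o+(q[0]-x0)*s).round(),((q[1]-y0)*s).round(),end=' ')
   print()
E
```

```text
grip [0.6077 0.1573 0.178 ] lean(deg) x,y [ 1.48 -0.44] tip [0.6049 0.1581 0.07  ] res [ 0.3  0.5  0.8  0.4 -1.   1.   0.5  0.3  0.2 -0.2]
561.0 165.0 561.0 165.0 561.0 165.0 561.0 165.0 561.0 165.0 561.0 165.0 561.0 165.0 561.0 165.0 
555.0 85.0 499.0 113.0 480.0 172.0 508.0 225.0 567.0 243.0 622.0 216.0 642.0 159.0 615.0 104.0 
178.0 521.0 178.0 521.0 178.0 521.0 178.0 521.0 178.0 521.0 178.0 521.0 178.0 521.0 178.0 521.0 
200.0 566.0 238.0 547.0 240.0 513.0 206.0 484.0 157.0 477.0 120.0 495.0 116.0 528.0 150.0 558.0
```

```bash
python3 - <<'E'
from fit import *
q=proj('w9',[.6049,.1581,.07]);print('tip crop',390+(q[0]-260)*3.66,(q[1]-180)*3.66)
print('hole via wrist',ray('w9',(260+150/3.66,180+149.5/3.66),.06))
crop('w9',270,190,340,250,10,'w9z');crop('s9',415,250,465,285,14,'s9z')
E
```

```text
tip crop 541.2436380655379 189.5870332486316
hole via wrist [0.61058236 0.15750624 0.06      ]
```

View pics/w9z.png

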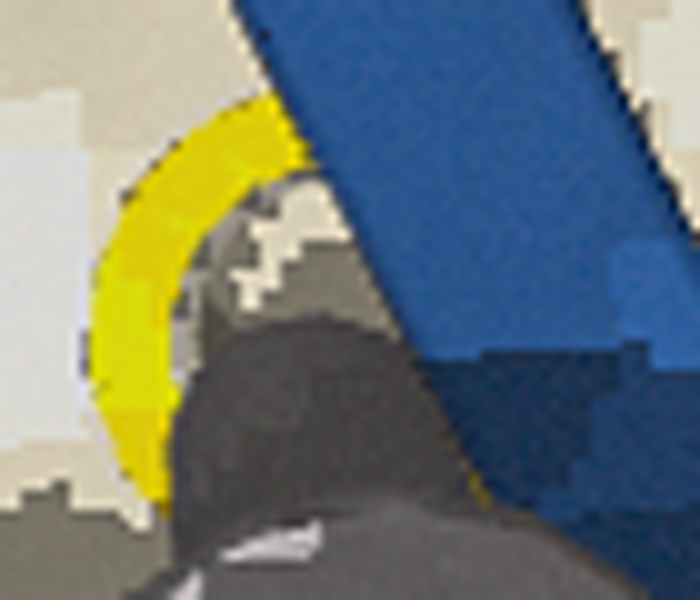

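View pics/s9z.png

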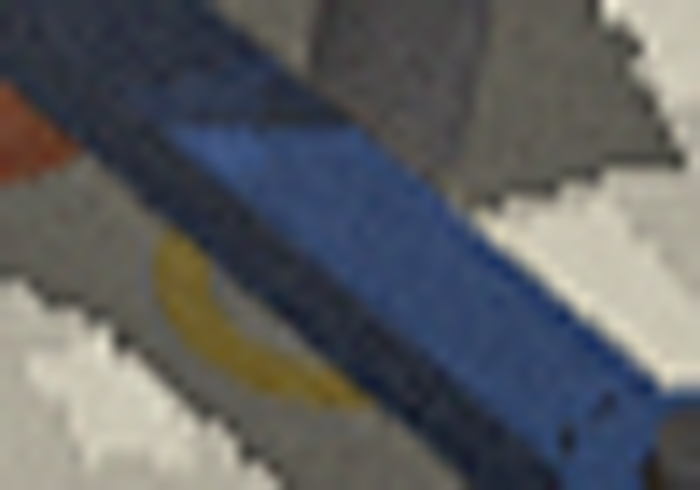

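```bash
python3 - <<'E'
from fit import *
from scipy.optimize import least_squares
im=cv2.imread('pics/w9.png');hsv=cv2.cvtColor(im,cv2.COLOR_BGR2HSV)
m=((hsv[:,:,0]>20)&(hsv[:,:,0]<38)&(hsv[:,:,1]>150)).astype(np.uint8);m[:,:250]=0
ys,xs=np.nonzero(m[190:250,270:340]);xs=xs+270;ys=ys+190
print(len(xs),xs.min(),xs.max(),ys.min(),ys.max())
# back-project to deck, find per-row outermost left
P=[]
for y in sorted(set(ys)):
    if y<235: P.append(ray('w9',(xs[ys==y].min()-.5,y),.06)[:2])
for x in sorted(set(xs)):
    if x<298: P.append(ray('w9',(x,ys[xs==x].min()-.5),.06)[:2])
P=np.array(P)
s=least_squares(lambda c:np.hypot(P[:,0]-c[0],P[:,1]-c[1])-c[2],[.607,.154,.018],loss='soft_l1',f_scale=.0005);print(s.x,np.abs(s.fun).max())
# same for w4 for full ring
im=cv2.imread('pics/w4.png');hsv=cv2.cvtColor(im,cv2.COLOR_BGR2HSV)
m=((hsv[:,:,0]>20)&(hsv[:,:,0]<38)&(hsv[:,:,1]>150)).astype(np.uint8)
ys,xs=np.nonzero(m[220:290,350:430]);xs=xs+350;ys=ys+220;print(xs.min(),xs.max(),ys.min(),ys.max())
print(ray('w4',((xs.min()+xs.max())/2,(ys.min()+ys.max())/2),.06),np.linalg.norm(ray('w4',(xs.min()-.5,257),.06)-ray('w4',(xs.max()+.5,257),.06)))
for f,b in(('top0',(170,195,215,235)),('scene0',(415,255,460,285))):
    im=cv2.imread(f'pics/{f}.png');hsv=cv2.cvtColor(im,cv2.COLOR_BGR2HSV)
    m=((hsv[:,:,0]>20)&(hsv[:,:,0]<38)&(hsv[:,:,1]>120))[b[1]:b[3],b[0]:b[2]];ys,xs=np.nonzero(m);c=((xs.min()+xs.max())/2+b[0],(ys.min()+ys.max())/2+b[1]);print(f,c,ray(f,c,.06))
E
```

```text
341 279 318 199 241
[0.60862927 0.15518951 0.01898594] 0.0004648817591666396
365 407 236 276
[0.60865064 0.15493219 0.06      ] 0.03884229360419643
top0 (np.float64(190.0), np.float64(215.0)) [0.60728786 0.15352219 0.06      ]
scene0 (np.float64(437.5), np.float64(270.5)) [0.60787617 0.1533519  0.06      ]
```

{"method": "move_arm", "body": {"rows": [{"tx": 0.0, "ty": 0.002, "tz": 0, "ax": -0.3, "ay": 1.5, "az": 0, "jaw": 255}, {"tx": 0, "ty": 0.002, "tz": 0.001, "ax": 0, "ay": 0, "az": 0, "jaw": 255}, {"tx": 0, "ty": 0.001, "tz": 0.001, "ax": 0, "ay": 0, "az": 0, "jaw": 255}, {"tx": 0, "ty": 0, "tz": 0, "ax": 0, "ay": 0, "az": 0, "jaw": 255}]}}

```text
time: 10.65
tool_pos: [0.6068, 0.1516, 0.1645]
tool_rot: [0.041, 0.999, -0.028, 0.009]
contact_force: [0.4, 5.9, -3.9]
gripper_width: 0.253
```

```bash
python3 - <<'E'
from h import *
go([.608,.1542,.1144]); lev(); ab('s10','w10',(410,190,470,280),(260,180,370,340),'ab10')
E
```

```text
t 10.65 pos [0.6068 0.1516 0.1645] y-axis ang -93.31 tilt z [ 0.0165 -0.0825 -0.9965] F [ 0.4  5.9 -3.9] w 0.253
shift tool mm [-0.  -6.7 49.7]
level rotvec [ 4.67 -1.22  0.05]
(585, 390, 3) (586, 403, 3)
```

View pics/ab10.png

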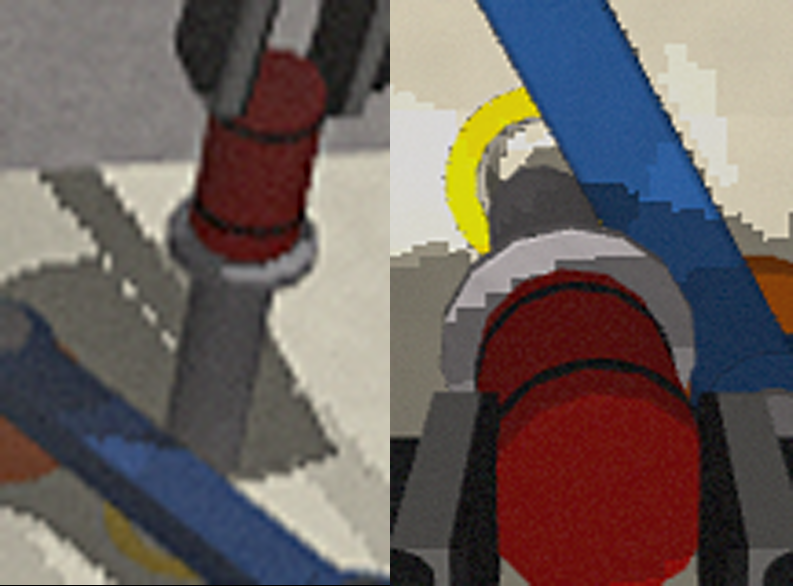

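```bash
python3 - <<'E'
from fit import *
p=manip.state()['tool_pos']
g,u=fit(p,[('s10','pt',-.0255,(447.4,227.4)),('s10','line',(442.5,254.6)),('s10','line',(445.3,236.2)),
 ('w10','pt',-.0255,(308.5,271.5)),('w10','line',(301.8,236)),('w10','far',225.1)])
im=cv2.imread('pics/w10.png');hsv=cv2.cvtColor(im,cv2.COLOR_BGR2HSV)
m=((hsv[:,:,0]>20)&(hsv[:,:,0]<38)&(hsv[:,:,1]>150)).astype(np.uint8)
ys,xs=np.nonzero(m[190:260,265:340]);xs=xs+265;ys=ys+190
P=[]
for y in sorted(set(ys)):
    if y<247: P.append(ray('w10',(xs[ys==y].min()-.5,y),.06)[:2])
for x in sorted(set(xs)):
    if x<296: P.append(ray('w10',(x,ys[xs==x].min()-.5),.06)[:2])
P=np.array(P)
s=least_squares(lambda c:np.hypot(P[:,0]-c[0],P[:,1]-c[1])-.019,[.607,.154],loss='soft_l1',f_scale=.0005);print(s.x,np.abs(s.fun).max())
E
```

```text
grip [0.6073 0.1548 0.178 ] lean(deg) x,y [ 0.62 -0.21] tip [0.6061 0.1552 0.07  ] res [ 0.1  0.5  0.4  0.  -0.9  0.5  0.2  0.1  0.2 -0.2]
[0.6085155  0.15525682] 0.0007260716726905578
```

```bash
python3 - <<'E'
from h import *
p=manip.state()['tool_pos']
go(p+[.002,-.0005,-.02])
E
```

```text
t 10.75 pos [0.6068 0.1517 0.1644] y-axis ang -93.31 tilt z [ 0.0163 -0.0824 -0.9965] F [ 0.2  5.7 -2.2] w 0.255
shift tool mm [ 1.6 -1.2 20. ]
```

{"method": "move_arm", "body": {"rows": [{"tx": 0.001, "ty": 0.0, "tz": 0.005, "ax": 0, "ay": 0, "az": 0, "jaw": 255}, {"tx": 0.001, "ty": -0.0003, "tz": 0.005, "ax": 0, "ay": 0, "az": 0, "jaw": 255}, {"tx": 0, "ty": -0.0003, "tz": 0.005, "ax": 0, "ay": 0, "az": 0, "jaw": 255}, {"tx": 0, "ty": 0, "tz": 0, "ax": 0, "ay": 0, "az": 0, "jaw": 255}]}}

```text
time: 11.15
tool_pos: [0.6103, 0.1517, 0.1521]
tool_rot: [0.041, 0.999, -0.026, 0.011]
contact_force: [-1.8, 4.4, -3.2]
gripper_width: 0.257
```

```bash
python3 - <<'E'
from h import *
go([.608,.1517,.1144]);lev()
E
```

```text
t 11.15 pos [0.6103 0.1517 0.1521] y-axis ang -93.04 tilt z [ 0.0189 -0.0821 -0.9964] F [-1.8  4.4 -3.2] w 0.257
shift tool mm [-3.2 -2.9 37.6]
level rotvec [ 4.65 -1.33  0.05]
```

{"method": "move_arm", "body": {"rows": [{"tx": -0.001, "ty": 0.0, "tz": 0.004, "ax": 0, "ay": 0, "az": 0, "jaw": 255}, {"tx": -0.0005, "ty": -0.0003, "tz": 0.005, "ax": 0, "ay": 0, "az": 0, "jaw": 255}, {"tx": 0, "ty": 0, "tz": 0.002, "ax": 0, "ay": 0, "az": 0, "jaw": 255}]}}

```text
time: 11.45
tool_pos: [0.6109, 0.1512, 0.1438]
tool_rot: [0.041, 0.999, -0.026, 0.013]
contact_force: [-3.0, 4.2, 6.6]
gripper_width: 0.258
```

```bash
python3 - <<'E'
from h import *
go([.608,.1517,.1144]);lev(); ab('s11','w11',(410,190,470,280),(260,180,370,340),'ab11')
E
```

```text
t 11.45 pos [0.6109 0.1512 0.1438] y-axis ang -93.02 tilt z [ 0.0241 -0.0822 -0.9963] F [-3.   4.2  6.6] w 0.258
shift tool mm [-3.7 -2.7 29.2]
level rotvec [ 4.64 -1.63  0.07]
(585, 390, 3) (586, 403, 3)
```

View pics/ab11.png

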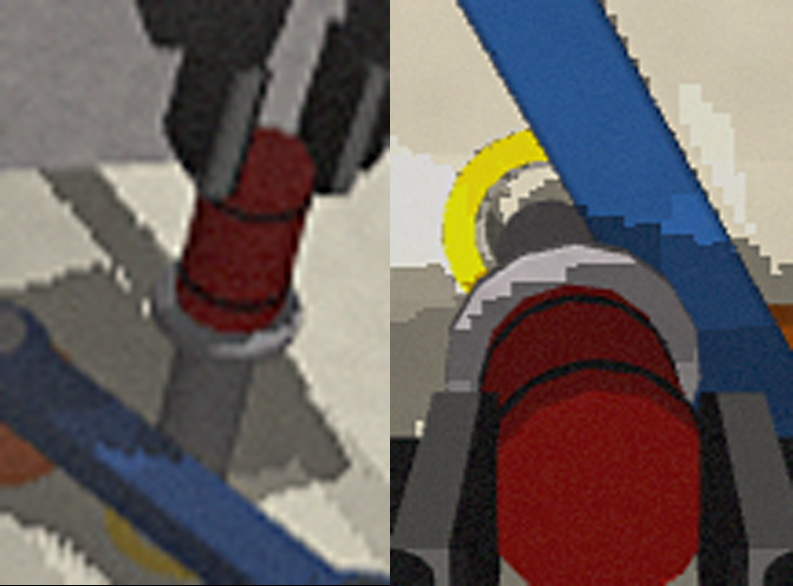

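```bash
python3 - <<'E'
from fit import *
p=manip.state()['tool_pos']
for off in (.0136,.017):
  g,u=fit(p,[('s11','pt',-.0255,(445.4,237.7)),('s11','line',(440.9,256.2)),
 ('w11','pt',-.0255,(309.7,277)),('w11','line',(302.0,242)),('w11','far',234.6)],off)
im=cv2.imread('pics/w11.png');hsv=cv2.cvtColor(im,cv2.COLOR_BGR2HSV)
m=((hsv[:,:,0]>20)&(hsv[:,:,0]<38)&(hsv[:,:,1]>150)).astype(np.uint8)
ys,xs=np.nonzero(m[190:270,265:340]);xs=xs+265;ys=ys+190
P=[]
for y in sorted(set(ys)):
    if y<255: P.append(ray('w11',(xs[ys==y].min()-.5,y),.06)[:2])
for x in sorted(set(xs)):
    if x<296: P.append(ray('w11',(x,ys[xs==x].min()-.5),.06)[:2])
P=np.array(P)
s=least_squares(lambda c:np.hypot(P[:,0]-c[0],P[:,1]-c[1])-.019,[.607,.154],loss='soft_l1',f_scale=.0005);print(s.x,np.abs(s.fun).max())
crop('w11',275,205,335,250,12,'w11z')
E
```

```text
grip [0.6098 0.154  0.1574] lean(deg) x,y [ 3.38 -0.12] tip [0.6034 0.1543 0.0496] res [-0.2  0.5 -0.   0.3 -0.3 -0.   0.   0.1 -0. ]
grip [0.6113 0.154  0.1608] lean(deg) x,y [ 3.79 -0.13] tip [0.6041 0.1543 0.0531] res [ 0.1  0.5  0.6 -0.8 -0.1  0.3 -0.1  0.  -0. ]
[0.60865498 0.15508359] 0.0005694103317544011
```

View pics/w11z.png

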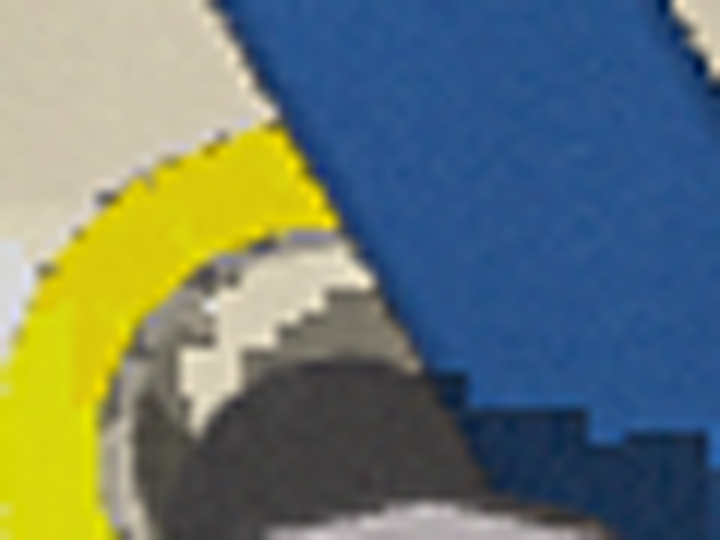

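{"method": "move_arm", "body": {"rows": [{"tx": 0, "ty": 0.0, "tz": -0.004, "ax": 0, "ay": 1.7, "az": 0, "jaw": 255}, {"tx": 0, "ty": 0, "tz": -0.002, "ax": 0, "ay": 1.7, "az": 0, "jaw": 255}, {"tx": 0, "ty": 0, "tz": 0, "ax": 0, "ay": 0.8, "az": 0, "jaw": 255}, {"tx": 0, "ty": 0, "tz": 0, "ax": 0, "ay": 0, "az": 0, "jaw": 255}]}}

```text
time: 11.95
tool_pos: [0.6072, 0.1517, 0.1453]
tool_rot: [0.042, 0.998, -0.024, 0.049]
contact_force: [-0.1, 5.8, 2.2]
gripper_width: 0.254
```

```bash
python3 - <<'E'
from h import *
go([.608,.1517,.1144]);lev(); ab('s12','w12',(410,190,470,280),(260,180,370,340),'ab12')
E
```

```text
t 11.95 pos [0.6072 0.1517 0.1453] y-axis ang -92.97 tilt z [ 0.0959 -0.0863 -0.9916] F [-0.1  5.8  2.2] w 0.254
shift tool mm [-2.3 -2.6 30.7]
level rotvec [ 4.68 -5.75  0.23]
(585, 390, 3) (586, 403, 3)
```

View pics/ab12.png

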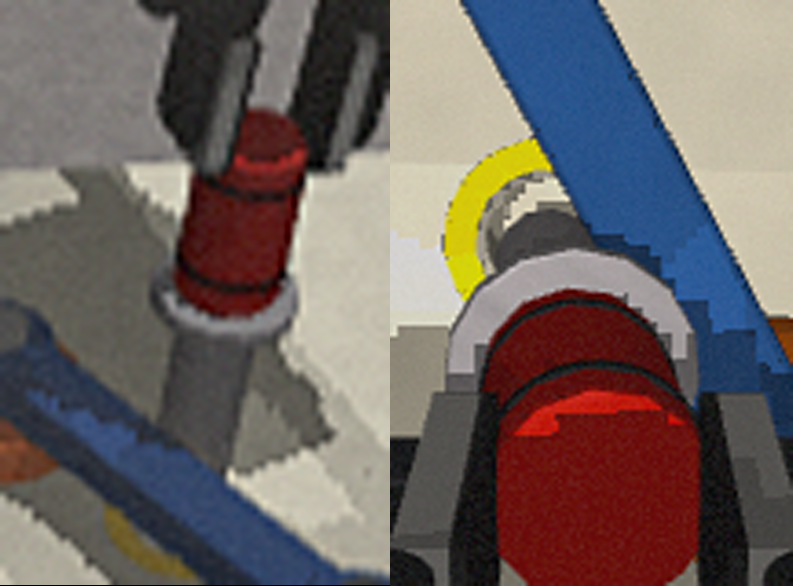

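```bash
python3 - <<'E'
from fit import *
p=manip.state()['tool_pos']
for off in (.0136,.017):
  g,u=fit(p,[('s12','pt',-.0255,(444.6,235.7)),('s12','line',(440.9,254.6)),('s12','line',(442.5,246.9)),
 ('w12','pt',-.0255,(309.7,278.4)),('w12','line',(302.5,243)),('w12','far',236.6)],off)
im=cv2.imread('pics/w12.png');hsv=cv2.cvtColor(im,cv2.COLOR_BGR2HSV)
m=((hsv[:,:,0]>20)&(hsv[:,:,0]<38)&(hsv[:,:,1]>150)).astype(np.uint8)
ys,xs=np.nonzero(m[190:270,265:340]);xs=xs+265;ys=ys+190
P=[]
for y in sorted(set(ys)):
    if y<255: P.append(ray('w12',(xs[ys==y].min()-.5,y),.06)[:2])
for x in sorted(set(xs)):
    if x<296: P.append(ray('w12',(x,ys[xs==x].min()-.5),.06)[:2])
P=np.array(P)
s=least_squares(lambda c:np.hypot(P[:,0]-c[0],P[:,1]-c[1])-.019,[.607,.154],loss='soft_l1',f_scale=.0005);print(s.x,np.abs(s.fun).max())
E
```

```text
grip [0.6047 0.1547 0.159 ] lean(deg) x,y [-0.1   0.41] tip [0.6049 0.1539 0.051 ] res [-0.5  0.5  0.4  0.1 -0.3 -0.1  0.1 -0.   0.1 -0. ]
grip [0.6059 0.1547 0.1624] lean(deg) x,y [0.31 0.41] tip [0.6053 0.1539 0.0544] res [-0.3  0.5  1.  -1.1 -0.   0.2  0.4 -0.2  0.   0. ]
[0.60860529 0.15521605] 0.0005976929734341982
```

{"method": "move_arm", "body": {"rows": [{"tx": 0.002, "ty": 0.0, "tz": 0, "ax": 0, "ay": 0, "az": 0, "jaw": 255}, {"tx": 0.002, "ty": 0, "tz": 0.002, "ax": 0, "ay": 0, "az": 0, "jaw": 255}, {"tx": 0, "ty": -0.0003, "tz": 0.004, "ax": 0, "ay": 0, "az": 0, "jaw": 255}, {"tx": -0.0004, "ty": -0.0003, "tz": 0.004, "ax": 0, "ay": 0, "az": 0, "jaw": 255}, {"tx": 0, "ty": 0, "tz": 0, "ax": 0, "ay": 0, "az": 0, "jaw": 255}]}}

```text
time: 12.55
tool_pos: [0.6126, 0.1514, 0.1374]
tool_rot: [0.042, 0.998, -0.024, 0.05]
contact_force: [-2.9, 4.1, -0.7]
gripper_width: 0.253
```

```bash
python3 - <<'E'
from h import *
go([.610,.1517,.1144]);lev()
E
```

```text
t 12.55 pos [0.6126 0.1514 0.1374] y-axis ang -92.98 tilt z [ 0.0985 -0.0864 -0.9914] F [-2.9  4.1 -0.7] w 0.253
shift tool mm [-5.  -2.1 22.5]
level rotvec [ 4.67 -5.9   0.24]
```

{"method": "move_arm", "body": {"rows": [{"tx": -0.0015, "ty": -0.0003, "tz": 0.004, "ax": 0, "ay": 0, "az": 0, "jaw": 255}, {"tx": -0.001, "ty": -0.0003, "tz": 0.004, "ax": 0, "ay": 0, "az": 0, "jaw": 255}, {"tx": -0.0005, "ty": -0.0003, "tz": 0.003, "ax": 0, "ay": 0, "az": 0, "jaw": 255}]}}

```text
time: 12.85
tool_pos: [0.6105, 0.1514, 0.1252]
tool_rot: [0.042, 0.998, -0.024, 0.05]
contact_force: [-0.9, 4.5, 1.7]
gripper_width: 0.255
```

```bash
python3 - <<'E'
from h import *
go([.610,.1517,.1144]);lev(); ab('s13','w13',(405,190,465,280),(260,180,370,340),'ab13')
E
```

```text
t 12.85 pos [0.6105 0.1514 0.1252] y-axis ang -92.98 tilt z [ 0.0981 -0.0866 -0.9914] F [-0.9  4.5  1.7] w 0.255
shift tool mm [-1.7 -1.1 10.6]
level rotvec [ 4.69 -5.88  0.24]
(585, 390, 3) (586, 403, 3)
```

View pics/ab13.png

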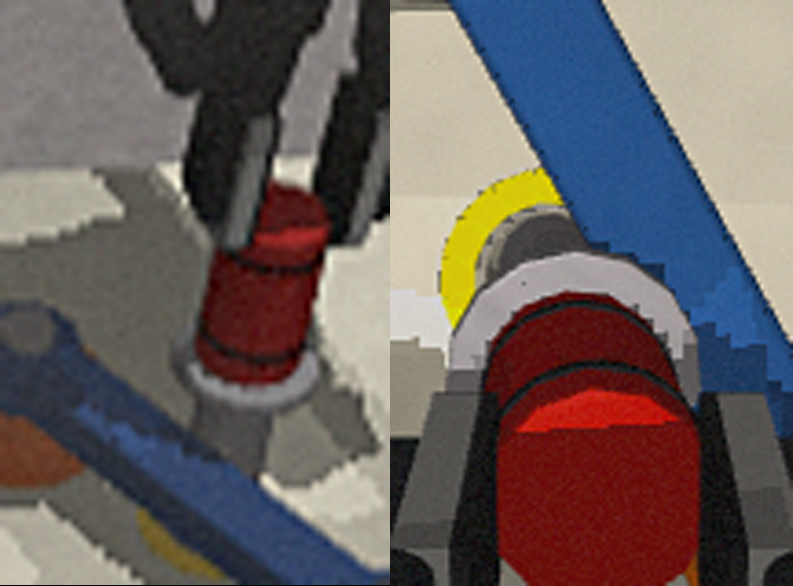

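Pin is sliding down the hole well (about 29 mm in, upright). Continue down.

{"method": "move_arm", "body": {"rows": [{"tx": -0.0004, "ty": -0.0003, "tz": 0.004, "ax": 0, "ay": 0, "az": 0, "jaw": 255}, {"tx": -0.0003, "ty": -0.0003, "tz": 0.003, "ax": 0, "ay": 0, "az": 0, "jaw": 255}, {"tx": -0.0003, "ty": -0.0002, "tz": 0.003, "ax": 0, "ay": 0, "az": 0, "jaw": 255}]}}

```text
time: 13.25
tool_pos: [0.61, 0.1513, 0.1139]
tool_rot: [0.043, 0.998, -0.024, 0.05]
contact_force: [-3.9, 4.0, 16.7]
gripper_width: 0.257
```

```bash
python3 - <<'E'
from h import *
go([.610,.1517,.1144]);lev()
E
```

```text
t 13.25 pos [0.61   0.1513 0.1139] y-axis ang -92.95 tilt z [ 0.0969 -0.0873 -0.9915] F [-3.9  4.  16.7] w 0.257
shift tool mm [ 0.  -0.4 -0.5]
level rotvec [ 4.74 -5.81  0.24]
```

{"method": "move_arm", "body": {"rows": [{"tx": 0, "ty": 0, "tz": -0.0005, "ax": 0, "ay": 0, "az": 0, "jaw": 255}]}}

```text
time: 13.35
tool_pos: [0.6099, 0.1513, 0.1141]
tool_rot: [0.043, 0.998, -0.024, 0.049]
contact_force: [-1.0, 4.8, 0.7]
gripper_width: 0.255
```

```bash
python3 - <<'E'
from h import *
go([.610,.1517,.1144]);lev(); ab('s14','w14',(405,190,465,280),(260,180,370,340),'ab14')
print(proj('s14',[.6075,.1537,.151]),proj('s14',[.6075,.1537,.1025]))
E
```

```text
t 13.35 pos [0.6099 0.1513 0.1141] y-axis ang -92.95 tilt z [ 0.0967 -0.0875 -0.9915] F [-1.   4.8  0.7] w 0.255
shift tool mm [ 0.1 -0.4 -0.3]
level rotvec [ 4.75 -5.8   0.24]
(585, 390, 3) (586, 403, 3)
[447.03211323 228.49698137] [441.86432954 251.46567804]
```

View pics/ab14.png

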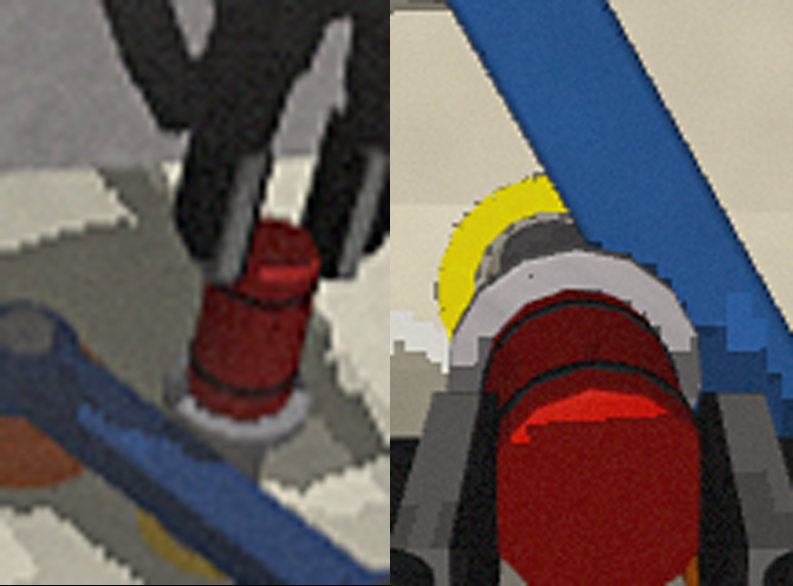

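The collar at scene (442,251) and the head top at (447,228) match the predicted home position. Releasing.

{"method": "move_arm", "body": {"rows": [{"tx": 0, "ty": 0, "tz": 0, "ax": 0, "ay": 0, "az": 0, "jaw": 180}, {"tx": 0, "ty": 0, "tz": 0, "ax": 0, "ay": 0, "az": 0, "jaw": 100}, {"tx": 0, "ty": 0, "tz": 0, "ax": 0, "ay": 0, "az": 0, "jaw": 0}, {"tx": 0, "ty": 0, "tz": 0, "ax": 0, "ay": 0, "az": 0, "jaw": 0}, {"tx": 0, "ty": 0, "tz": 0, "ax": 0, "ay": 0, "az": 0, "jaw": 0}, {"tx": 0, "ty": 0, "tz": 0, "ax": 0, "ay": 0, "az": 0, "jaw": 0}]}}

```text
time: 14.05
tool_pos: [0.6106, 0.146, 0.1123]
tool_rot: [0.048, 0.997, -0.023, 0.05]
contact_force: [0.2, -0.9, -0.6]
gripper_width: 0.996
```

```bash
python3 - <<'E'
from h import *
go([.610,.1517,.1144]);lev(); ab('s15','w15',(405,190,465,280),(260,180,370,340),'ab15')
E
```

```text
t 14.05 pos [0.6106 0.146  0.1123] y-axis ang -92.96 tilt z [ 0.0975 -0.0982 -0.9904] F [ 0.2 -0.9 -0.6] w 0.996
shift tool mm [-0.6 -5.4 -2.7]
level rotvec [ 5.36 -5.88  0.28]
(585, 390, 3) (586, 403, 3)
```

View pics/ab15.png

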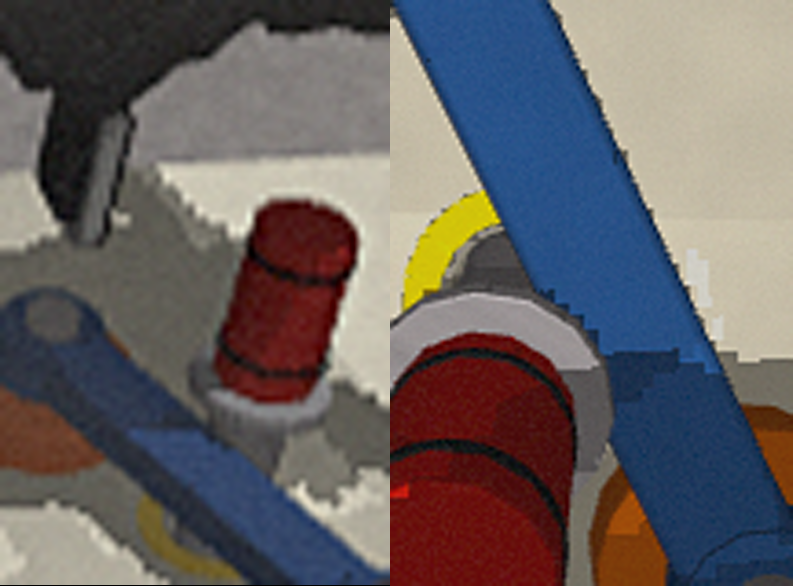

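{"method": "move_arm", "body": {"rows": [{"tx": 0, "ty": -0.004, "tz": -0.01, "ax": 0, "ay": 0, "az": 0, "jaw": 0}, {"tx": 0, "ty": 0, "tz": -0.02, "ax": 0, "ay": 0, "az": 0, "jaw": 0}, {"tx": 0, "ty": 0, "tz": -0.03, "ax": 0, "ay": 0, "az": 0, "jaw": 0}, {"tx": 0, "ty": 0, "tz": -0.03, "ax": 0, "ay": 0, "az": 0, "jaw": 0}, {"tx": 0, "ty": 0, "tz": -0.03, "ax": 0, "ay": 0, "az": 0, "jaw": 0}, {"tx": 0, "ty": 0, "tz": -0.02, "ax": 0, "ay": 0, "az": 0, "jaw": 0}, {"tx": -0.03, "ty": 0, "tz": -0.01, "ax": 0, "ay": 0, "az": 0, "jaw": 0}, {"tx": -0.03, "ty": 0, "tz": -0.01, "ax": 0, "ay": 0, "az": 0, "jaw": 0}, {"tx": 0, "ty": 0, "tz": 0, "ax": 0, "ay": 0, "az": 0, "jaw": 0}, {"tx": 0, "ty": 0, "tz": 0, "ax": 0, "ay": 0, "az": 0, "jaw": 0}]}}

```text
time: 15.15
tool_pos: [0.5338, 0.1721, 0.2786]
tool_rot: [0.047, 0.997, -0.023, 0.054]
contact_force: [-0.3, 0.5, -0.9]
gripper_width: 1.0
```

```bash
python3 - <<'E'
from h import *
go([.610,.1517,.3]); ab('s16','w16',(395,190,485,280),(260,100,350,220),'ab16'); snap('top','t16')
crop('t16',130,130,230,230,5,'t16c')
E
```

```text
t 15.15 pos [0.5338 0.1721 0.2786] y-axis ang -92.91 tilt z [ 0.105  -0.0957 -0.9899] F [-0.3  0.5 -0.9] w 1.0
shift tool mm [ 78.8  18.4 -11.3]
(585, 585, 3) (439, 329, 3)
```

View pics/s16.png

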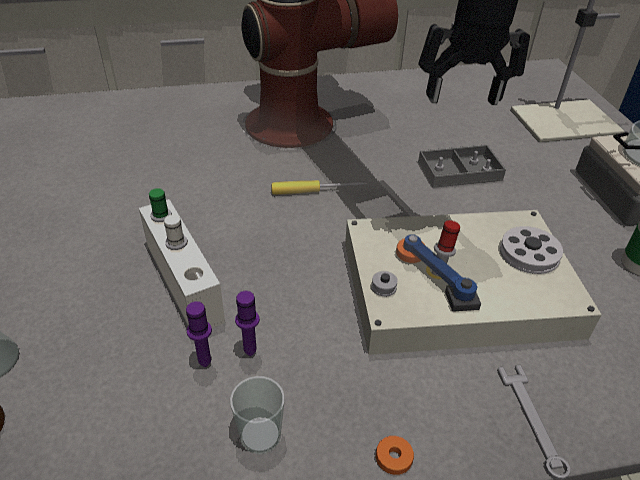

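View pics/w16.png

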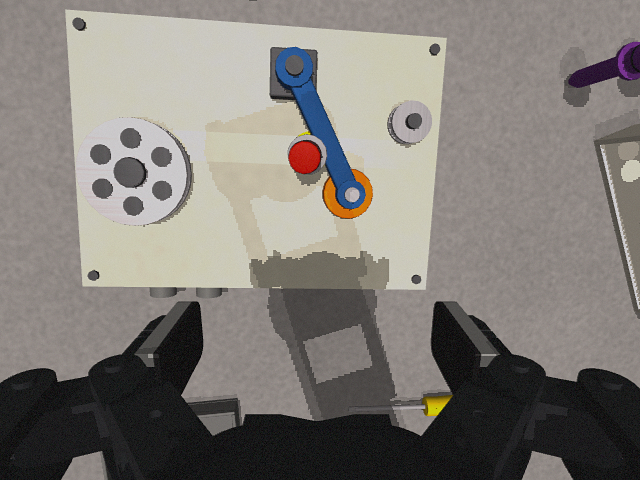

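```bash
python3 - <<'E'
from h import *
crop('s16',395,190,485,290,6,'s16c')
E
```

```text
(no output)
```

View pics/s16c.png

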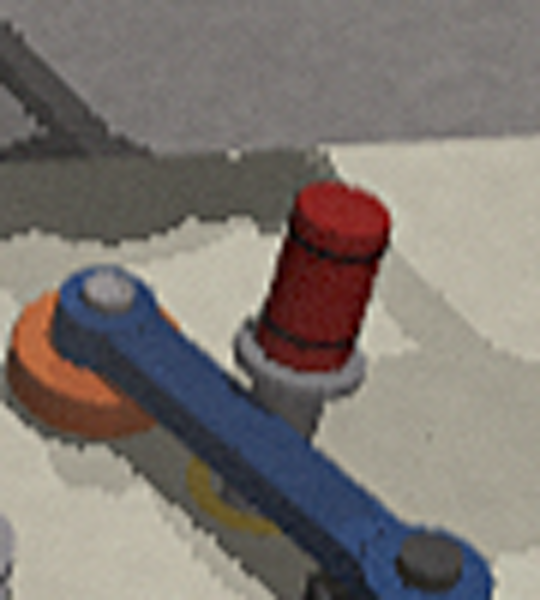

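```bash
python3 - <<'E'
from h import *
S=lambda x,y:(395+x/6,190+y/6)
T,r=tri([('s16',S(342,212)),('w16',(304,157))]);print('top',T,r)
C,r2=tri([('s16',S(301,360)),('w16',(306.5,154.5))]);print('collar',C,r2)
for z in(.151,.149): print(ray('s16',S(342,212),z),ray('w16',(304,157),z))
print('scene collar',ray('s16',S(301,360),.102))
d=T-C;print('lean deg',np.degrees(np.arctan2(np.hypot(d[0],d[1]),d[2])))
w,_=tri([('s16',S(108,290)),('w16',(352,195))]);v,_=tri([('s16',S(431,556)),('w16',(294,65))])
d=w-v;a=np.degrees(np.arctan2(d[1],d[0]));print(w,v,np.linalg.norm(d[:2]),'angle rad',np.radians((a+5.05-160)%360))
E
```

```text
top [0.59792879 0.16670664 0.14749144] 0.0004897046283198203
collar [0.60243496 0.16178222 0.09984287] 0.00012206904730094337
[0.60150339 0.16410613 0.151     ] [0.59805122 0.16741031 0.151     ]
[0.59929374 0.16531516 0.149     ] [0.59814241 0.16728893 0.149     ]
scene collar [0.60454731 0.16047226 0.102     ]
lean deg 7.974556275891603
[0.56326019 0.12051853 0.09698098] [0.67918568 0.16844019 0.10050634] 0.12544005257371385 angle rad 0.8291951942427289
```

View pics/t16c.png

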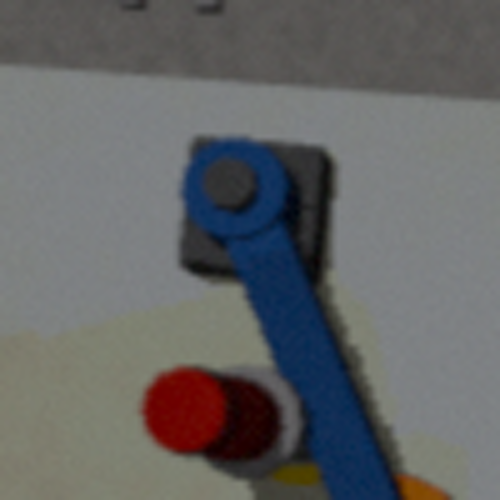

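```bash
python3 - <<'E'
from h import *
snap('scene','s17');a=cv2.imread('pics/s16.png').astype(int)[200:300,390:500];b=cv2.imread('pics/s17.png').astype(int)[200:300,390:500];print(np.abs(a-b).max(),np.abs(a-b).mean())
print(manip.state()['time'],manip.state()['contact_force'].round(1),np.abs(manip.state()['joint_vel']).max())
print(manip.job_done())
E
```

```text
76 3.213212121212121
15.35 [-0.3  0.3 -0. ] 0.00650025603480177
the job is handed in; nothing more can be done
None
```

I put the red pin in the yellow-ringed hole, where it alone holds the tension arm back, and handed the job in at about 15.4 s. No verdict is reported, so the result rests on my own checks.

**What I did:** I lifted the pin from the rack and lowered it beside the resting arm. I pushed the arm past the hole with the pin and lowered it until it bottomed out (about 17 N upward, at the predicted home height). Then I released it and backed off. The pin turned in the jaws while pushing, and once it caught the hole's rim. I mended this by turning the wrist, tilting the tool and re-entering.

**Last checks, from the images:**

| Check | Measured | Limit |
|---|---|---|
| Grip distance from the hole's axis | about 13 mm | below 20 mm |
| Grip height above the hole | about 65–68 mm | below 78 mm |
| Pin lean | about 8° (hole clearance alone would allow about 6°) | below about 12.6° (0.22 rad) |
| Arm angle | about 0.83 rad | above 0.75 rad |

The gripper is open and well clear of the scene, with contact force near zero.

**What disagreed or was not confirmed:**
- After I let go, the spring leaned the pin from upright to about 8°.
- The wrist and fixed cameras differed by 1–2 mm on the hole, and by about 4–5 mm on where the leaning head's top lies.
- My stillness check compared two frames and gave a mean difference of 3 grey levels with a peak of 76. I took it as image noise and did not look into it, so stillness is not firmly confirmed.

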